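# Sort the repair leftovers into their bench trays

## Task

Tidy up after the repair by kind: lay both screwdrivers lengthwise side by side in the long undivided tray, put the tape roll and the solder reel into the tray with two bays, one in each bay (the tape lying flat, the reel standing upright), and set the finned heat sink, fins up, in the small square bin. Everything should end flat on the floor of its tray, and the side cutters and the tweezers stay where they lie.

Things in the scene. Friction and masses are not known exactly. Their poses are not given: they have to be found in the camera images.
- red_driver: precision screwdriver with red handle, 146 mm long, lying on the bench. Origin at the middle of its length, at bench level (underside) at the start. Its y axis runs along the tool: round handle from y = -3 to +72 mm (diameter 17 mm, axis about 8 mm above the underside), thin steel shaft (4 mm) from y = -73 to -3 mm. Grip the handle across, about y = +30 mm, near the centre of mass. At the start y points roughly away from the robot. It can roll
- yellow_driver: smaller precision screwdriver with yellow handle, 116 mm long, lying on the bench. Origin at the middle of its length, on the underside at the start. y axis along the tool: round handle from y = -3 to +57 mm (diameter 14 mm, axis 7 mm above the underside), thin shaft from y = -58 to -3 mm. Grip the handle across, about y = +25 mm. At the start y points roughly away from the robot. It can roll
- tape: roll of amber tape lying flat, 56 mm diameter, 12 mm high. Origin at the centre of its underside, z up. Grip across the outside rim; the middle cannot be entered
- solder_reel: reel of solder wire with blue flanges, standing upright, 50 mm diameter, 40 mm high, z up. The origin is on the underside but NOT on the reel's axis: the axis is at x = -8 mm, y = +4 mm in the body's own frame (a loose wire end sticks out to +x, without contact). Grip across the round outside
- heatsink: dark finned heat sink, 30 x 30 mm, 16 mm high, fins up. Origin at the centre of its underside, z up, x and y along its sides. Grip across two opposite sides
- tool_tray: fixed grey open tray without divider, for the screwdrivers: 120 mm along its x, 185 mm along its y, 15 mm high; walls 3 mm thick (rolled rim 5 mm), floor 3 mm thick, so the inside is 114 x 179 mm. Origin at the centre of its underside at bench level, z up; the screwdrivers lie along its y axis, handle either way
- reel_tray: fixed grey open tray of the same outside size (120 mm along x, 185 mm along y, 15 mm high, walls and floor 3 mm) with one full-height 3 mm divider across the middle of its length: two bays, each 114 mm (x) by 88 mm (y) inside, centres at y = +45.5 mm and y = -45.5 mm. Origin at the centre of its underside, z up. Either roll may go in either bay
- parts_bin: fixed grey square open bin, 104 x 104 mm, 24 mm high, walls 3 mm, floor 3 mm thick (inside 98 x 98 mm). Origin at the centre of its underside, z up
- cutters: loose side cutters with yellow and grey grips, 48 x 91 x 10 mm, lying on the bench behind the board vice; a bystander, to be left alone. Origin at the middle, on the underside
- tweezers: loose black tweezers, 14 x 122 x 9 mm, lying on the bench at the front right; a bystander, to be left alone. Origin at the middle, on the underside

How it is judged:
At the end, for the whole second after the job is handed in: Drivers on the long tray's floor, within 0.4 rad of its length, middles within 30 mm (red) and 42 mm (yellow) of its middle; tape and reel in different bays, on the floor, level to 0.1 rad, reel upright; heat sink fins up on the bin floor, within 38 mm of centre each way; all at rest (x of red_driver in the frame of tool_tray between -0.058 and 0.058 m and y of red_driver in the frame of tool_tray between -0.03 and 0.03 m and z of each of red_driver, yellow_driver in the frame of tool_tray below 0.03 m and angle between the y axis of each of red_driver, yellow_driver and the y axis of tool_tray, either way round below 0.4 rad and x of yellow_driver in the frame of tool_tray between -0.058 and 0.058 m and y of yellow_driver in the frame of tool_tray between -0.042 and 0.042 m and x of tape in the frame of reel_tray between -0.045 and 0.045 m and z of each of tape, solder_reel in the frame of reel_tray below 0.01 m and angle between each of tape, solder_reel, heatsink's own z axis and vertical below 0.1 rad and x of solder_reel in the frame of reel_tray between -0.045 and 0.045 m and ((y of tape in the frame of reel_tray between 0.02 and 0.072 m and y of solder_reel in the frame of reel_tray between -0.082 and -0.012 m) or (y of tape in the frame of reel_tray between -0.072 and -0.02 m and y of solder_reel in the frame of reel_tray between 0.012 and 0.082 m)) and x of heatsink in the frame of parts_bin between -0.038 and 0.038 m and y of heatsink in the frame of parts_bin between -0.038 and 0.038 m and z of heatsink in the frame of parts_bin below 0.01 m and linear speed of each of red_driver, yellow_driver, tape, solder_reel, heatsink below 0.03 m/s); the robot touches nothing.
It fails at once if the side cutters are pushed away by more than 30 mm (distance of cutters from where it was at the start of the episode above 0.03 m).
It fails at once if the tweezers are pushed away by more than 30 mm (distance of tweezers from where it was at the start of the episode above 0.03 m).
It also fails if it takes over 128 s, if anything falls off the work surface, if the arm or the gripper's body presses on something with over 40 N, if the wrist force passes 120 N, or if a joint passes its speed limit or range.

## Robot

A 7-joint arm with a two-finger parallel gripper is mounted at the origin on a cart in front of the work surface, level with it; the furniture and walls round the work are solid. World frame = base frame: x ahead of the robot, y to its left, z up, the work surface at z = 0. Lengths are in m, angles in rad, forces in N, time in s.
With the tool pointing down it reaches from about 0.425 to 0.875 m from the base axis. Payload 4.7 kg.
Tool frame: the origin (TCP) lies on the mounting face of the last link; the fingertips stand 182 mm ahead of it and the grasp point (between the pads) lies 164 mm ahead of it; x points along the fingers, y is the direction in which the jaws open and shut, and the axes are right-handed (so a half turn about x gives the same grasp; the last joint's range is limited). The gripper opens to 87 mm and grips with 3 to 60 N. Pads are 19 mm wide; open, the fingers measure 117 mm over their backs; the gripper's body (75 mm by 190 mm) begins 51 mm behind the grasp point.
Start: joints at [-1.153, 0.321, -0.07, 1.45, 0.023, 1.371, -0.057], TCP at [0.255, 0.598, 0.405] pointing down, gripper open.
Joint ranges: [-2.86, 2.86], [-0.3, 2.09], [-1.38, 1.24], [0.06, 2.45], [-1.56, 4.7], [0.09, 2.05], [-2.69, 2.69]. Speed limits (rad/s): [2.57, 2.57, 3.14, 3.14, 3.14, 3.14, 3.14].

## Interface

Orientations are given as a rotation vector (axis times angle).
In Python, from bench import monitor, get_image, ctrl gives the robot as it stands.
- The arm moves only by the shell command python3 -m creep 'ROWS' [FORCE]. ROWS is JSON, a list of rows, each a list of 7 numbers: the shift along the tool's x, y, z in mm, then the turn, a rotation vector about the tool's x, y, z in rad, then the finger opening in mm, from 0 to 87. A call has 1 to 5 rows; each row shifts and turns the commanded pose from where the row before left it, along the tool's axes as they then stand; what a row does not reach is not made up. A row lasts 1/10 s, in which the tool goes at most 50 mm and 8.59 degrees, less where a joint would pass 70% of its speed; a pose out of reach is approached as far as the arm can. A call is refused whole if a number of a shift passes 50 or a number of a turn 0.15, either way. A call with a gripper value outside its range is refused whole. The fingers move at their own pace and stop on an object; FORCE is the grip in N (left out, the last holds). Time passes only in rows, so rows that do not move let the fingers close. It gives the time, the measured TCP pose, the force and the opening at its end, in the units of the state.
- monitor.get_state(): the state, without advancing time (a new reading comes with each control period).
- get_image(name): name is "scene" or "top"; returns a dict with "img" (400x640x3 uint8, red, green, blue), "mtx" (3x3 intrinsics, pixels), "view" (4x4, takes a point from world to camera coordinates). Camera axes: x right, y up, looking along -z (the intrinsics and any distortion apply to the point x, -y, -z); pixel columns grow to the right and rows downward; lengths in m; the calibration is good to about 2 mm. A picture is of the moment at which its call begins. There is no depth.
- ctrl.close_job(): hands the job in, once; it reports no verdict.
The state is a dict: "time": time; "joint_positions": joint angles; "qd": joint speeds; "joint_torque": joint torques, N m; "position": TCP position; "tool_rot": TCP orientation; "ft_force": force on the tool from outside, world axes, zero at the start; "torque": the same for the moment, N m; "grip_width": opening from 0.0 (shut) to 1.0 (fully open).
Only numpy, scipy, OpenCV 4.12 (cv2) and the standard library are available. Lean on these libraries where they do the work, as an engineer would, in place of code of your own. Each camera call takes 0.05 s, during which the arm holds its last target.

## Working session

There is one attempt and no reset: what is moved stays moved. The work goes in short steps, Python scripts to look and compute and a shell command to move; the robot and the scene stay as the last step left them, time stands still between calls to the robot, and variables do not carry over. Pictures are saved under pics/ and viewed, and the job is handed in when it is done.

```bash
ls; mkdir -p pics; python3 - <<'E'
from bench import monitor,get_image
import cv2,numpy as np
print(monitor.get_state())
for n in("scene","top"):
    d=get_image(n);cv2.imwrite(f"pics/{n}0.png",d["img"][:,:,::-1]);print(n,d["mtx"],d["view"],d.keys())
E
```

```text
pics
{'time': 0.0, 'joint_positions': array([-1.15291943,  0.32181136, -0.07008269,  1.45167828,  0.02258252,
        1.37077219, -0.05690032]), 'qd': array([-8.30268303e-04,  5.15459922e-04,  8.99883526e-05,  5.26309749e-04,
       -3.46337734e-04,  1.15480759e-04,  3.53854942e-04]), 'joint_torque': array([ 4.83170794e-06, -4.91280627e+01, -4.03932156e-01, -3.12527525e+01,
       -6.40359591e-02,  4.34924173e-02,  1.37326665e-04]), 'position': array([0.25532839, 0.59752945, 0.40366707]), 'tool_rot': array([ 0.31526089,  1.54779177, -0.31819696]), 'ft_force': array([ 0.10684301, -0.82607073,  0.01485947]), 'torque': array([-0.03475422,  0.0201591 , -0.0106452 ]), 'grip_width': 0.9999485770625058}
scene [[436.14110101   0.         320.2540028 ]
 [  0.         436.14110101 197.94197765]
 [  0.           0.           1.        ]] [[ 0.86074567 -0.50867769 -0.01907598 -0.44606294]
 [ 0.39190697  0.63830884  0.66254868 -0.25294272]
 [-0.32484737 -0.57776192  0.7487759  -1.06318844]
 [ 0.          0.          0.          1.        ]] dict_keys(['img', 'mtx', 'view'])
top [[374.49172753   0.         320.87579447]
 [  0.         374.49172753 198.43511708]
 [  0.           0.           1.        ]] [[ 0.0070325  -0.99996843  0.00369821 -0.00254821]
 [ 0.99511     0.00736261  0.09849813 -0.52377671]
 [-0.09852224  0.00298744  0.99513036 -1.02705639]
 [ 0.          0.          0.          1.        ]] dict_keys(['img', 'mtx', 'view'])
```

View pics/scene0.png

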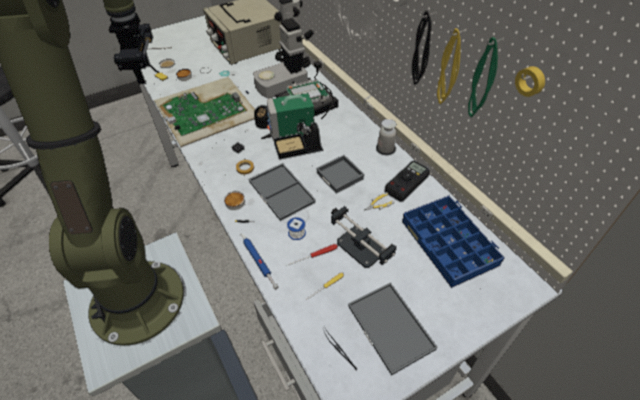

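View pics/top0.png

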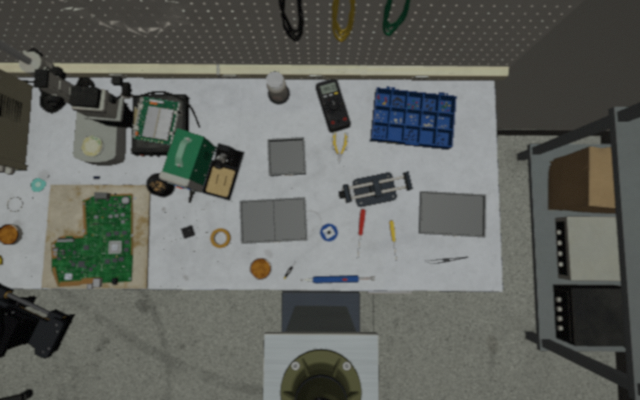

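The scene view shows everything. In the top view the parts sit at roughly: heat sink (188,232), tape (220,238), reel (329,232), red driver (362,228), yellow driver (393,238), tool tray (452,214), reel tray (273,220), bin (286,157). Now I'll measure them.

```bash
cat > h.py <<'E'
import numpy as np,cv2
from bench import monitor,get_image
from scipy.spatial.transform import Rotation as R
def ray(d,u,v):
    K=d["mtx"];V=d["view"];p=np.linalg.solve(K,[u,v,1.]);c=np.array([p[0],-p[1],-p[2]])
    return -V[:3,:3].T@V[:3,3],V[:3,:3].T@c
def onz(d,u,v,z):
    o,r=ray(d,u,v);return (o+r*(z-o[2])/r[2])
def proj(d,P):
    c=d["view"]@np.append(P,1);q=d["mtx"]@np.array([c[0],-c[1],-c[2]]);return q[:2]/q[2]
def cast2(a,pa,b,pb):
    o1,r1=ray(a,*pa);o2,r2=ray(b,*pb)
    s=np.linalg.lstsq(np.c_[r1,-r2],o2-o1,rcond=None)[0];return (o1+s[0]*r1+o2+s[1]*r2)/2
E
python3 - <<'E'
from h import *
for n,(a,b,c,e) in {"top":(170,130,500,300),"scene":(210,130,460,380)}.items():
    d=get_image(n);im=d["img"][b:e,a:c,::-1]
    s=800/(c-a) if n=="top" else 2.4
    cv2.imwrite(f"pics/{n}1.png",cv2.resize(im,None,fx=s,fy=s,interpolation=cv2.INTER_CUBIC));print(s)
d=get_image("top");hsv=cv2.cvtColor(d["img"],cv2.COLOR_RGB2HSV)
H,S,V=[hsv[...,i].astype(int) for i in range(3)]
def comps(m,name,z,amin=15):
    m=m.astype(np.uint8); m[:130]=0; m[295:]=0; m[:,:170]=0;m[:,500:]=0
    n,l,st,ce=cv2.connectedComponentsWithStats(m)
    for i in range(1,n):
        if st[i,4]<amin: continue
        ys,xs=np.where(l==i); r=cv2.minAreaRect(np.c_[xs,ys].astype(np.float32))
        print(name,st[i],ce[i].round(1),"w",onz(d,*ce[i],z)[:2].round(4),"rect",np.round(r[0],1),np.round(r[1],1),round(r[2],1))
comps(((H<8)|(H>172))&(S>120)&(V>60),"red",.008)
comps((H>18)&(H<32)&(S>110)&(V>120),"yel",.007)
comps((H>8)&(H<22)&(S>90)&(V>80),"amb",.008)
comps((H>95)&(H<125)&(S>90)&(V>40),"blu",.04)
comps((V<70),"dark",.012)
comps((V<150)&(S<60),"grey",.015,300)
E
```

```text
2.4242424242424243
2.4
red [359 210   6  25  81] [361.4 221.1] w [ 0.4616 -0.1145] rect [361.2 222. ] [ 3.6 24.2] 7.1
yel [333 136   5  17  26] [334.7 144.4] w [ 0.6837 -0.0378] rect [334.4 144.2] [16.3  2.4] 78.7
yel [342 136   5  16  30] [344.3 143.6] w [ 0.6861 -0.0657] rect [344.5 143.6] [ 2.5 15.5] 13.0
yel [390 221   5  20  60] [392.1 230.4] w [ 0.4358 -0.2017] rect [392.  230.6] [19.2  3.2] 83.7
yel [211 229  18  18  98] [219.6 237.8] w [0.4116 0.287 ] rect [219.5 237.5] [17. 17.] 90.0
amb [206 167  29  30 616] [220.1 181.2] w [0.5731 0.2906] rect [219.9 180.7] [23.1 28.2] 16.7
amb [211 229  19  19 147] [219.9 237.8] w [0.4115 0.286 ] rect [220. 238.] [18. 18.] 90.0
amb [251 259  19  20 299] [260.1 268.3] w [0.3273 0.1704] rect [260.  268.5] [19. 18.] 90.0
blu [ 372  130   81   18 1159] [415.7 136.9] w [ 0.6988 -0.265 ] rect [412.  138.5] [17. 80.] 90.0
blu [321 224  16  17 105] [328.7 232.2] w [ 0.4294 -0.0208] rect [328.5 232. ] [16. 15.] 90.0
blu [313 276  45   7 228] [334.8 278.8] w [ 0.3033 -0.0382] rect [335.  278.9] [ 5.5 44.1] 88.4
dark [417 130   3  12  21] [418.1 135
[... 1293 characters left out ...]
1.6
dark [282 291  78   4 272] [318.1 292.7] w [0.2618 0.0069] rect [320.5 292.5] [77.  3.] 0.0
grey [ 170  130   76   74 1527] [211.5 171. ] w [0.6014 0.3144] rect [206.4 172.9] [67.5 69.2] 20.2
grey [ 267  136   40   42 1538] [286.4 156.5] w [0.6451 0.101 ] rect [286.1 156.5] [39.6 40.2] 86.2
grey [ 337  170   77   85 1962] [373.1 191.5] w [ 0.5458 -0.1475] rect [367.  198.6] [57.1 96.5] 39.8
grey [ 417  190   70   49 3110] [452.1 213.9] w [ 0.4835 -0.3707] rect [452.3 213.9] [69.5 45.6] 2.9
grey [ 239  196   72   49 3119] [273.  220.2] w [0.4622 0.136 ] rect [273.5 220. ] [45.7 71.2] 86.6
grey [ 170  288  330    7 1845] [325.2 291.7] w [ 0.2652 -0.0128] rect [334.5 291. ] [  6. 329.] 90.0
```

```bash
ls -la pics
```

```text
total 1548
drwxr-xr-x 2 agent agent   4096 Dec  6 11:18 .
drwxr-xr-x 3 agent agent   4096 Dec  6 11:18 ..
-rw-r--r-- 1 agent agent 439052 Dec  6 11:17 scene0.png
-rw-r--r-- 1 agent agent 466220 Dec  6 11:18 scene1.png
-rw-r--r-- 1 agent agent 358158 Dec  6 11:17 top0.png
-rw-r--r-- 1 agent agent 307031 Dec  6 11:18 top1.png
```

View pics/top1.png

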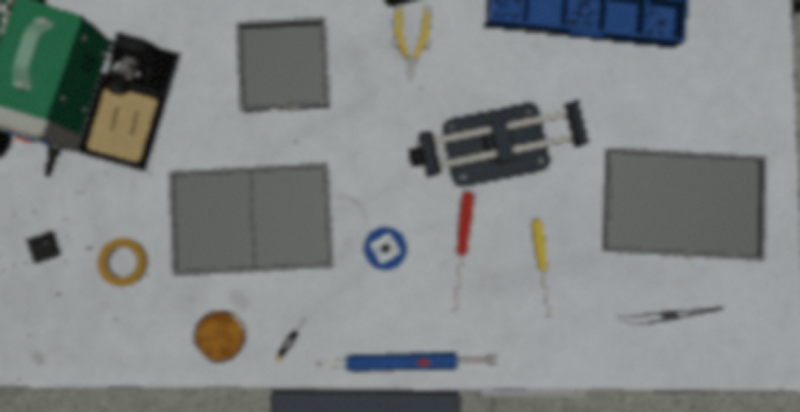

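View pics/scene1.png

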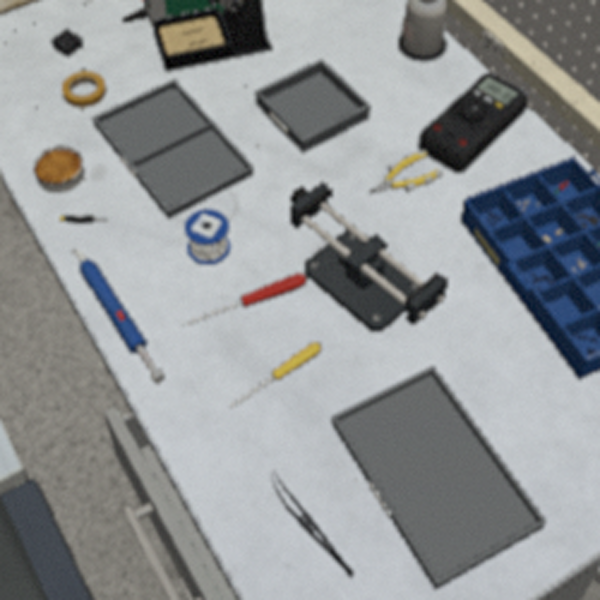

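```bash
cat >> h.py <<'E'
def plan(x,y,ztip,jawdeg=None):
    """jawdeg: angle of jaw (tool y) in world xy, mod 180"""
    s=monitor.get_state();Rm=R.from_rotvec(s["tool_rot"]);M=Rm.as_matrix();p=s["position"]
    tip=p+M[:,0]*.182
    cur=np.degrees(np.arctan2(M[1,1],M[0,1]))
    print("t",round(s["time"],1),"tip",tip.round(4),"jaw",round(cur,1),"tilt z",M[:,0].round(3),"q7",s["joint_positions"][[0,6]].round(2),"F",s["ft_force"].round(1),"grip mm",round(s["grip_width"]*87,1))
    if x is None:return
    out=np.array([x,y,ztip+.182])-p
    print(" shift tool mm",(M.T@out*1000).round(1))
    if jawdeg is not None:
      for k in(0,180):
        a=(jawdeg+k-cur+180)%360-180; a=np.radians(cur+a)
        T=np.c_[[0,0,-1.],[np.cos(a),np.sin(a),0],[np.sin(a),-np.cos(a),0]]
        T[:,2]=np.cross(T[:,0],T[:,1])
        rv=R.from_matrix(M.T@T).as_rotvec()
        print(" turn rotvec",rv.round(3),"deg",np.degrees(np.linalg.norm(rv)).round(1)," shift in target frame",(T.T@out*1000).round(1))
E
cat > meas.py <<'E'
from h import *
d=get_image("top");hsv=cv2.cvtColor(d["img"],cv2.COLOR_RGB2HSV)
H,S,V=[hsv[...,i].astype(int) for i in range(3)]
def axis(m,z):
    ys,xs=np.where(m);P=np.array([onz(d,u,v,z)[:2] for u,v in zip(xs,ys)]);c=P.mean(0)
    w,e=np.linalg.eigh(np.cov((P-c).T));a=e[:,1];t=(P-c)@a
    return c.round(4),a.round(3),"ext",t.min().round(4),t.max().round(4)
def box(m,b):
    k=np.zeros_like(m);k[b[1]:b[3],b[0]:b[2]]=1;return m&k
print("red",axis(box(((H<8)|(H>172))&(S>100)&(V>60),(350,200,370,245)),.008))
print("yel",axis(box((H>18)&(H<32)&(S>90)&(V>110),(380,210,405,245)),.007))
def quad(m,z,name):
    m=cv2.morphologyEx(m.astype(np.uint8),cv2.MORPH_OPEN,np.ones((5,5)));cs=max(cv2.findContours(m,0,1)[0],key=cv2.contourArea)
    P=np.array([onz(d,*q,z)[:2] for q in cs[:,0]],np.float32);r=cv2.minAreaRect(P);print(name,np.round(r[0],4),np.round(r[1],4),np.round(r[2],1))
g=(V<150)&(S<60)
quad(box(g,(410,180,500,250)),.015,"tooltray");quad(box(g,(230,190,320,250)),.015,"reeltray");quad(box(g,(260,130,312,185)),.02,"bin")
quad(box(V<90,(176,220,200,244)),.014,"sink")
s=get_image("scene")
for q in((279,158),(322,150),(268,135)):print("station base",onz(s,*q,0)[:2].round(3))
# vice height: left jaw in both views, right jaw
print("viceL",cast2(d,(345,190),s,(339,212)).round(3),"viceR",cast2(d,(407,178),s,(388,250)).round(3))
plan(None,0,0)
E
python3 meas.py
```

```text
red (array([ 0.461 , -0.1144]), array([-0.993,  0.114]), 'ext', np.float64(-0.033), np.float64(0.0361))
yel (array([ 0.4368, -0.2018]), array([-0.993, -0.114]), 'ext', np.float64(-0.0262), np.float64(0.0283))
tooltray [ 0.4842 -0.37  ] [0.1952 0.1289] 87.2
reeltray [0.4629 0.1365] [0.129  0.1941] 3.7
bin [0.6432 0.1002] [0.1159 0.1115] 1.2
sink [0.4287 0.3746] [0.0256 0.0281] 2.3
station base [0.526 0.273]
station base [0.662 0.233]
station base [0.546 0.393]
viceL [ 0.542 -0.063  0.067] viceR [ 0.576 -0.231  0.072]
t 0.3 tip [0.2554 0.5976 0.2225] jaw 66.9 tilt z [-0. -0. -1.] q7 [-1.15 -0.06] F [-0.6  0.1  0.5] grip mm 87.3
```

```bash
python3 - <<'E'
from h import *
d=get_image("top");g=cv2.cvtColor(d["img"],cv2.COLOR_RGB2GRAY)[222:244,176:202]
b=cv2.resize(g,None,fx=10,fy=10,interpolation=cv2.INTER_CUBIC)
_,m=cv2.threshold(b,0,255,cv2.THRESH_BINARY_INV+cv2.THRESH_OTSU)
c=max(cv2.findContours(m,0,1)[0],key=cv2.contourArea)
P=np.array([onz(d,176+(q[0]+.5)/10-.5,222+(q[1]+.5)/10-.5,.01)[:2] for q in c[:,0]],np.float32)
r=cv2.minAreaRect(P);print(np.round(r[0],4),np.round(r[1],4),r[2])
plan(.4287,.3755,.10,110)
E
```

```text
[0.4287 0.377 ] [0.031  0.0331] 19.642135620117188
t 0.4 tip [0.2554 0.5977 0.2226] jaw 66.9 tilt z [ 0. -0. -1.] q7 [-1.15 -0.06] F [0.2 0.3 0.4] grip mm 87.3
 shift tool mm [ 122.7 -136.2  246.6]
 turn rotvec [-0.753  0.     0.   ] deg 43.1  shift in target frame [ 122.6 -268.1   86.8]
 turn rotvec [ 2.389  0.    -0.   ] deg 136.9  shift in target frame [122.6 268.1 -86.8]
```

```bash
python3 -m creep '[[0,0,0,-0.15,0,0,60],[0,0,0,-0.15,0,0,60],[0,0,0,-0.15,0,0,60],[0,0,0,-0.15,0,0,60],[0,0,0,-0.15,0,0,60]]' 30
python3 -m creep '[[0,-45,15,0,0,0,60],[0,-45,15,0,0,0,60],[10,-45,15,0,0,0,60],[25,-45,15,0,0,0,60],[25,-45,15,0,0,0,60]]'
python3 -c "from h import *
plan(.4287,.3765,.10,109.6)"
```

```text
time: 0.9
position: [0.2554, 0.5977, 0.4048]
tool_rot: [-0.277, 1.553, 0.277]
ft_force: [0.5, -0.1, 0.3]
grip_width: 0.707
time: 1.4
position: [0.3995, 0.415, 0.3484]
tool_rot: [-0.27, 1.552, 0.273]
ft_force: [0.6, 0.4, -1.0]
grip_width: 0.692
t 1.4 tip [0.3998 0.4153 0.1664] jaw 109.8 tilt z [ 0.002  0.002 -1.   ] q7 [-0.81  1.06] F [ 0.6  0.4 -1. ] grip mm 60.2
 shift tool mm [ 66.4 -46.2  14.3]
 turn rotvec [ 0.004  0.002 -0.001] deg 0.3  shift in target frame [ 66.4 -46.   14.6]
 turn rotvec [-3.138e+00  2.000e-03  3.000e-03] deg 179.8  shift in target frame [ 66.4  46.  -14.6]
```

```bash
python3 -m creep '[[20,-22,6,0,0,0,60],[20,-21,6,0,0,0,60],[22,0,0,0,0,0,60],[0,0,0,0,0,0,60],[0,0,0,0,0,0,60]]'
python3 -c "from h import *
plan(.4287,.3765,.003,109.6)"
```

```text
time: 1.9
position: [0.4239, 0.3807, 0.2865]
tool_rot: [-0.272, 1.554, 0.272]
ft_force: [0.7, 0.1, 0.7]
grip_width: 0.693
t 1.9 tip [0.4239 0.3807 0.1045] jaw 109.9 tilt z [-0.  0. -1.] q7 [-0.76  1.13] F [0.7 0.1 0.7] grip mm 60.3
 shift tool mm [101.5  -5.6   3.1]
 turn rotvec [ 0.005 -0.    -0.   ] deg 0.3  shift in target frame [101.5  -5.5   3.1]
 turn rotvec [-3.137  0.    -0.   ] deg 179.7  shift in target frame [101.5   5.5  -3.1]
```

```bash
python3 -m creep '[[20,-5,3,0,0,0,60],[30,0,0,0,0,0,60],[30,0,0,0,0,0,60],[10,0,0,0,0,0,60],[0,0,0,0,0,0,60]]'
python3 -c "from h import *
plan(.4287,.3765,.003,109.6)
d=get_image('scene');cv2.imwrite('pics/s2.png',cv2.resize(d['img'][90:230,180:340,::-1],None,fx=4,fy=4))"
```

```text
time: 2.4
position: [0.4282, 0.377, 0.1959]
tool_rot: [-0.273, 1.555, 0.272]
ft_force: [0.0, -0.7, 0.7]
grip_width: 0.69
t 2.4 tip [0.428  0.3769 0.0139] jaw 109.9 tilt z [-0.001 -0.001 -1.   ] q7 [-0.75  1.14] F [ 0.  -0.7  0.7] grip mm 60.0
 shift tool mm [10.9 -0.6  0.3]
 turn rotvec [ 0.005 -0.001  0.   ] deg 0.3  shift in target frame [10.9 -0.6  0.3]
 turn rotvec [-3.136e+00 -1.000e-03 -2.000e-03] deg 179.7  shift in target frame [10.9  0.6 -0.3]
```

View pics/s2.png

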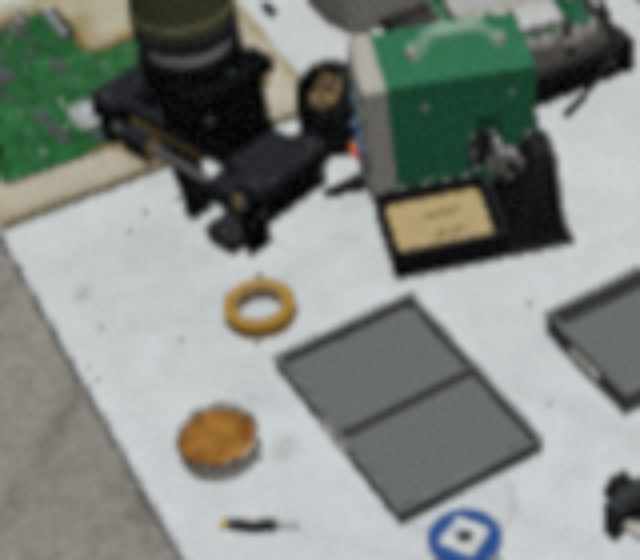

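The picture shows the gripper down over the heat sink, its fingers beside it near crop (240,235), with nothing else touched. Going down the rest of the way and closing.

```bash
python3 -m creep '[[9,0,0,0,0,0,60],[0,0,0,0,0,0,60],[0,0,0,0,0,0,20],[0,0,0,0,0,0,20],[0,0,0,0,0,0,20]]' 30
python3 -m creep '[[0,0,0,0,0,0,20],[0,0,0,0,0,0,20]]'
python3 -c "from h import *
plan(.4287,.3765,.003,109.6)"
```

```text
time: 2.95
position: [0.4289, 0.3766, 0.1876]
tool_rot: [-0.271, 1.553, 0.272]
ft_force: [0.7, -0.0, 0.2]
grip_width: 0.499
time: 3.15
position: [0.4288, 0.3766, 0.1873]
tool_rot: [-0.271, 1.553, 0.272]
ft_force: [0.6, 0.0, 0.8]
grip_width: 0.341
t 3.1 tip [0.4288 0.3767 0.0053] jaw 109.8 tilt z [ 0.  0. -1.] q7 [-0.75  1.14] F [0.6 0.  0.8] grip mm 29.7
 shift tool mm [ 2.3 -0.1 -0.1]
 turn rotvec [ 0.004  0.    -0.   ] deg 0.2  shift in target frame [ 2.3 -0.1 -0.1]
 turn rotvec [-3.137  0.     0.   ] deg 179.8  shift in target frame [2.3 0.1 0.1]
```

```bash
python3 -m creep '[[-25,0,0,0,0,0,20],[-35,0,0,0,0,0,20],[-40,0,0,0,0,0,20],[-10,-30,-10,0,0,0,20],[0,-45,-15,0,0,0,20]]' 
python3 -c "from h import *
plan(.45,.10,.12,110)
plan(.644,.1005,.12,110)"
```

```text
time: 3.65
position: [0.4308, 0.2997, 0.3]
tool_rot: [-0.272, 1.548, 0.279]
ft_force: [0.9, -0.1, -0.9]
grip_width: 0.343
t 3.6 tip [0.4316 0.3006 0.118 ] jaw 110.1 tilt z [ 0.005  0.005 -1.   ] q7 [-0.67  1.27] F [ 0.9 -0.1 -0.9] grip mm 29.8
 shift tool mm [  -2.8 -194.2  -50.7]
 turn rotvec [ 0.002  0.006 -0.003] deg 0.4  shift in target frame [  -2.  -194.3  -50.2]
 turn rotvec [-3.139  0.005  0.009] deg 179.9  shift in target frame [ -2.  194.3  50.2]
t 3.6 tip [0.4316 0.3006 0.118 ] jaw 110.1 tilt z [ 0.005  0.005 -1.   ] q7 [-0.67  1.27] F [ 0.9 -0.1 -0.9] grip mm 29.8
 shift tool mm [  -1.9 -260.5  131.6]
 turn rotvec [ 0.002  0.006 -0.003] deg 0.4  shift in target frame [  -2.  -260.2  132.2]
 turn rotvec [-3.139  0.005  0.009] deg 179.9  shift in target frame [  -2.   260.2 -132.2]
```

```bash
python3 -m creep '[[0,-45,-10,0,0,0,20],[0,-45,-10,0,0,0,20],[0,-45,10,0,0,0,20],[0,-40,30,0,0,0,20],[0,-30,40,0,0,0,20]]' 
python3 -m creep '[[0,-30,40,0,0,0,20],[0,-20,30,0,0,0,20],[0,0,0,0,0,0,20]]' 
python3 -c "from h import *
plan(.644,.1005,.05,110)"
```

```text
time: 4.15
position: [0.5573, 0.1216, 0.2978]
tool_rot: [-0.27, 1.554, 0.269]
ft_force: [0.8, 1.6, 0.3]
grip_width: 0.342
time: 4.45
position: [0.6429, 0.0988, 0.2961]
tool_rot: [-0.271, 1.553, 0.266]
ft_force: [-0.9, 1.0, -0.3]
grip_width: 0.343
t 4.5 tip [0.6432 0.0983 0.1141] jaw 109.6 tilt z [ 0.002 -0.003 -1.   ] q7 [-0.37  1.78] F [-0.9  1.  -0.3] grip mm 29.8
 shift tool mm [64.1  1.4  1.6]
 turn rotvec [-0.007  0.001  0.003] deg 0.4  shift in target frame [64.1  1.2  1.6]
 turn rotvec [ 3.134e+00  5.000e-03 -1.000e-03] deg 179.6  shift in target frame [64.1 -1.2 -1.6]
```

```bash
python3 -m creep '[[25,1,1,0,0,0,20],[30,0,0,0,0,0,20],[30,0,0,0,0,0,20],[17,0,0,0,0,0,20],[0,0,0,0,0,0,20]]' 
python3 -c "from h import *
plan(.644,.1005,.0088,110)"
```

```text
time: 4.95
position: [0.6387, 0.1033, 0.1929]
tool_rot: [-0.272, 1.558, 0.272]
ft_force: [0.5, 0.4, -0.0]
grip_width: 0.338
t 5.0 tip [0.6379 0.1032 0.0109] jaw 109.9 tilt z [-0.004 -0.001 -1.   ] q7 [-0.36  1.8 ] F [ 0.5  0.4 -0. ] grip mm 29.4
 shift tool mm [ 2.  -4.4  4. ]
 turn rotvec [-0.002 -0.004 -0.001] deg 0.3  shift in target frame [ 2.1 -4.5  4. ]
 turn rotvec [ 3.139e+00 -1.000e-03  7.000e-03] deg 179.9  shift in target frame [ 2.1  4.5 -4. ]
```

```bash
python3 -m creep '[[2,0,0,0,0,0,20],[0,0,0,0,0,0,20],[0,0,0,0,0,0,50],[0,0,0,0,0,0,50],[0,0,0,0,0,0,50]]' 
python3 -c "from h import *
plan(.644,.1005,.0088,110)"
python3 -m creep '[[-20,0,0,0,0,0,50],[-40,0,0,0,0,0,50],[-40,0,0,0,0,0,50],[-20,0,-30,0,0,0,70],[0,0,-45,0,0,0,70]]' 
python3 -c "from h import *
plan(.4115,.2865,.1,110)
d=get_image('top');cv2.imwrite('pics/t3.png',cv2.resize(d['img'][100:300,160:420,::-1],None,fx=3,fy=3))"
```

```text
time: 5.45
position: [0.6403, 0.103, 0.1939]
tool_rot: [-0.271, 1.553, 0.272]
ft_force: [0.0, -0.2, -0.2]
grip_width: 0.52
t 5.5 tip [0.6405 0.1031 0.0119] jaw 109.8 tilt z [ 0.001  0.    -1.   ] q7 [-0.36  1.8 ] F [ 0.  -0.2 -0.2] grip mm 45.3
 shift tool mm [ 3.1 -3.6  2.6]
 turn rotvec [-0.003  0.001  0.   ] deg 0.2  shift in target frame [ 3.1 -3.6  2.6]
 turn rotvec [ 3.139e+00  0.000e+00 -2.000e-03] deg 179.8  shift in target frame [ 3.1  3.6 -2.6]
time: 5.95
position: [0.5714, 0.0782, 0.3175]
tool_rot: [-0.272, 1.544, 0.272]
ft_force: [-0.3, -0.6, 0.6]
grip_width: 0.68
t 6.0 tip [0.573  0.0785 0.1355] jaw 109.9 tilt z [ 0.009  0.002 -1.   ] q7 [-0.39  1.78] F [-0.3 -0.6  0.6] grip mm 59.2
 shift tool mm [ 34.4 250.4 -79.7]
 turn rotvec [-0.002  0.009  0.001] deg 0.5  shift in target frame [ 35.5 250.5 -79. ]
 turn rotvec [ 3.14e+00  2.00e-03 -1.40e-02] deg 179.9  shift in target frame [  35.5 -250.5   79. ]
```

View pics/t3.png

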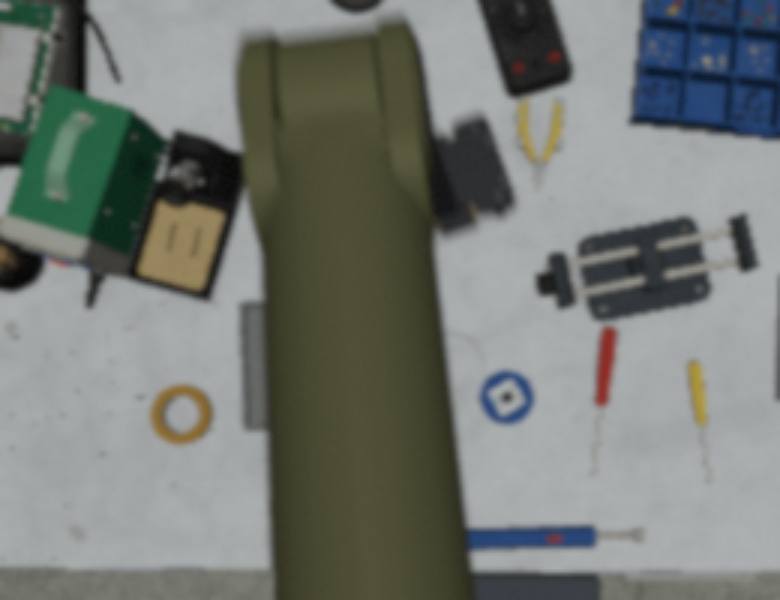

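```bash
python3 -m creep '[[0,0,-40,0,0,0,70],[0,10,-40,0.14,0,0,70],[0,0,0,0.142,0,0,70],[0,0,0,0.142,0,0,70],[0,0,0,0.142,0,0,70]]' 
python3 -m creep '[[0,0,0,0.142,0,0,70],[0,0,0,0.142,0,0,70],[0,0,0,0.142,0,0,70],[0,0,0,0.142,0,0,70],[0,0,0,0,0,0,70]]' 
python3 -c "from h import *
plan(.4115,.2865,.1,45)"
```

```text
time: 6.5
position: [0.4906, 0.0597, 0.3135]
tool_rot: [0.178, 1.563, -0.177]
ft_force: [-0.0, 0.4, -0.1]
grip_width: 0.804
time: 7.0
position: [0.4909, 0.0597, 0.3133]
tool_rot: [0.616, 1.481, -0.616]
ft_force: [0.7, -0.1, 0.9]
grip_width: 0.804
t 7.0 tip [0.4909 0.0598 0.1313] jaw 44.8 tilt z [ 0.  0. -1.] q7 [-0.43  0.62] F [ 0.7 -0.1  0.9] grip mm 70.0
 shift tool mm [  31.3  103.6 -216.8]
 turn rotvec [-0.003 -0.    -0.   ] deg 0.2  shift in target frame [  31.3  104.2 -216.5]
 turn rotvec [ 3.139 -0.     0.   ] deg 179.8  shift in target frame [  31.3 -104.2  216.5]
```

```bash
python3 -m creep '[[0,20,-43,0,0,0,70],[0,21,-43,0,0,0,70],[0,21,-43,0,0,0,70],[0,21,-43,0,0,0,70],[10,20,-43,0,0,0,70]]' 
python3 -m creep '[[20,0,0,0,0,0,70],[20,0,0,0,0,0,70],[0,0,0,0,0,0,70]]' 
python3 -c "from h import *
plan(.4115,.2865,.002,45)
d=get_image('top');s=get_image('scene')
hsv=cv2.cvtColor(s['img'],cv2.COLOR_RGB2HSV);m=((hsv[...,0]>8)&(hsv[...,0]<24)&(hsv[...,1]>90)&(hsv[...,2]>80)).astype(np.uint8);m[:155]=0;m[185:]=0;m[:,:225]=0;m[:,265:]=0
ys,xs=np.where(m);print(xs.min(),xs.max(),ys.min(),ys.max(),onz(s,(xs.min()+xs.max())/2,(ys.min()+ys.max())/2,.006))
cv2.imwrite('pics/s4.png',cv2.resize(s['img'][90:230,180:340,::-1],None,fx=4,fy=4))"
```

```text
time: 7.5
position: [0.412, 0.2868, 0.3046]
tool_rot: [0.615, 1.481, -0.61]
ft_force: [0.0, 0.0, 0.1]
grip_width: 0.803
time: 7.8
position: [0.411, 0.2844, 0.2606]
tool_rot: [0.609, 1.485, -0.617]
ft_force: [0.1, -0.0, -0.2]
grip_width: 0.803
t 7.8 tip [0.4102 0.2837 0.0786] jaw 45.1 tilt z [-0.004 -0.003 -1.   ] q7 [-0.69  0.13] F [ 0.1 -0.  -0.2] grip mm 69.9
 shift tool mm [76.6  2.3 -1.1]
 turn rotvec [ 0.002 -0.001  0.005] deg 0.3  shift in target frame [76.6  1.9 -1.1]
 turn rotvec [-3.14e+00 -9.00e-03 -1.00e-03] deg 179.9  shift in target frame [76.6 -1.9  1.1]
236 253 160 173 [0.41468053 0.28908601 0.006     ]
```

View pics/s4.png

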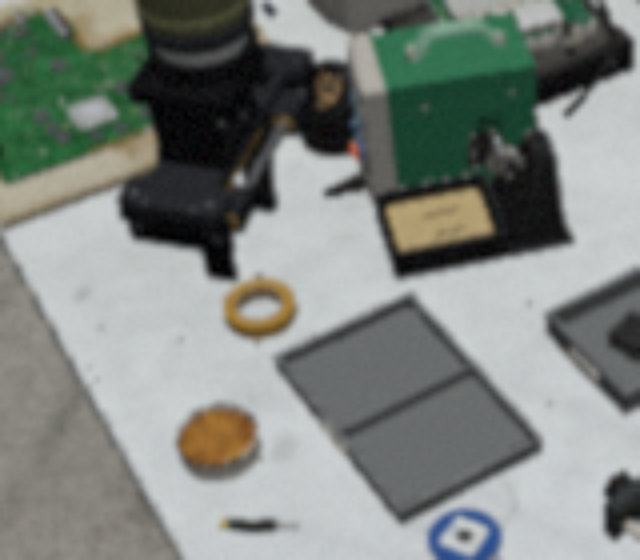

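The picture shows the heat sink on the bin floor at crop (628,333) and the open gripper above the tape at (260,305). Descending onto the tape.

```bash
python3 -m creep '[[15,2,-1,0,0,0,70],[20,0,0,0,0,0,70],[20,0,0,0,0,0,70],[10,0,0,0,0,0,70],[0,0,0,0,0,0,70]]' 
python3 -c "from h import *
plan(.4125,.2870,.003,45)"
```

```text
time: 8.4
position: [0.413, 0.2866, 0.1978]
tool_rot: [0.615, 1.482, -0.617]
ft_force: [-0.4, -0.2, 0.3]
grip_width: 0.805
t 8.4 tip [0.4128 0.2865 0.0158] jaw 44.9 tilt z [-0.001 -0.001 -1.   ] q7 [-0.69  0.13] F [-0.4 -0.2  0.3] grip mm 70.1
 shift tool mm [12.8 -0.  -0.6]
 turn rotvec [-0.002 -0.     0.001] deg 0.2  shift in target frame [12.8 -0.1 -0.6]
 turn rotvec [3.139e+00 2.000e-03 0.000e+00] deg 179.9  shift in target frame [12.8  0.1  0.6]
```

```bash
python3 -m creep '[[6,0,0,0,0,0,70],[5,0,0,0,0,0,70],[0,0,0,0,0,0,48],[0,0,0,0,0,0,48],[0,0,0,0,0,0,48]]' 30
python3 -m creep '[[0,0,0,0,0,0,48]]'
python3 -c "from h import *
plan(.4125,.2870,.003,45)"
python3 -m creep '[[-15,0,0,0,0,0,48],[-25,0,0,0,0,0,48],[-30,0,0,0,0,0,48],[-30,0,0,0,0,0,48],[0,0,0,0,0,0,48]]'
python3 -c "from h import *
plan(.466,.182,.05,4)"
```

```text
time: 8.9
position: [0.4131, 0.2871, 0.1875]
tool_rot: [0.616, 1.481, -0.615]
ft_force: [-0.4, 0.2, 0.2]
grip_width: 0.618
time: 9.0
position: [0.4131, 0.2871, 0.1875]
tool_rot: [0.616, 1.481, -0.615]
ft_force: [0.6, 0.6, 1.1]
grip_width: 0.621
t 9.0 tip [0.4132 0.2872 0.0055] jaw 44.9 tilt z [ 0.001  0.    -1.   ] q7 [-0.69  0.13] F [0.6 0.6 1.1] grip mm 54.1
 shift tool mm [ 2.5 -0.5 -0.3]
 turn rotvec [-0.002  0.    -0.001] deg 0.1  shift in target frame [ 2.5 -0.5 -0.3]
 turn rotvec [ 3.139e+00 -1.000e-03 -0.000e+00] deg 179.9  shift in target frame [2.5 0.5 0.3]
time: 9.5
position: [0.4144, 0.288, 0.2916]
tool_rot: [0.621, 1.477, -0.609]
ft_force: [-0.3, 1.1, 0.5]
grip_width: 0.621
t 9.5 tip [0.4156 0.289  0.1096] jaw 44.9 tilt z [ 0.007  0.005 -1.   ] q7 [-0.7   0.13] F [-0.3  1.1  0.5] grip mm 54.0
 shift tool mm [ 59.4 -38.7 111.5]
 turn rotvec [ 0.713 -0.002 -0.008] deg 40.9  shift in target frame [ 59.6  44.1 109.4]
 turn rotvec [-2.428  0.011 -0.003] deg 139.1  shift in target frame [  59.6  -44.1 -109.4]
```

```bash
python3 -m creep '[[0,0,0,0.145,0,0,48],[0,0,0,0.145,0,0,48],[0,0,0,0.145,0,0,48],[0,0,0,0.145,0,0,48],[0,0,0,0.145,0,0,48]]'
python3 -m creep '[[0,15,36,0,0,0,48],[0,15,36,0,0,0,48],[0,15,36,0,0,0,48],[0,0,0,0,0,0,48]]'
python3 -c "from h import *
plan(.4605,.182,.009,3)"
```

```text
time: 10.0
position: [0.4127, 0.2868, 0.2863]
tool_rot: [1.17, 1.234, -1.172]
ft_force: [0.1, 0.7, -0.5]
grip_width: 0.625
time: 10.4
position: [0.4661, 0.1761, 0.2866]
tool_rot: [1.171, 1.23, -1.174]
ft_force: [-0.5, -0.4, -0.7]
grip_width: 0.618
t 10.4 tip [0.4663 0.1755 0.1046] jaw 2.8 tilt z [ 0.001 -0.003 -1.   ] q7 [-0.59 -0.35] F [-0.5 -0.4 -0.7] grip mm 53.8
 shift tool mm [95.6 -5.4 -6.5]
 turn rotvec [-0.003  0.003 -0.   ] deg 0.2  shift in target frame [95.6 -5.3 -6.2]
 turn rotvec [ 3.138e+00 -1.000e-03 -4.000e-03] deg 179.8  shift in target frame [95.6  5.3  6.2]
```

```bash
python3 -m creep '[[15,-5,-4,0,0,0,48],[25,0,0,0,0,0,48],[25,0,0,0,0,0,48],[20,0,0,0,0,0,48],[0,0,0,0,0,0,48]]'
python3 -c "from h import *
plan(.4605,.182,.009,3)
s=get_image('scene')
cv2.imwrite('pics/s5.png',cv2.resize(s['img'][90:230,180:340,::-1],None,fx=4,fy=4))"
```

```text
time: 10.9
position: [0.457, 0.1852, 0.199]
tool_rot: [1.161, 1.239, -1.172]
ft_force: [-0.5, 0.5, -0.6]
grip_width: 0.619
t 10.9 tip [0.4559 0.1847 0.017 ] jaw 3.4 tilt z [-0.006 -0.003 -1.   ] q7 [-0.6  -0.34] F [-0.5  0.5 -0.6] grip mm 53.8
 shift tool mm [8.  3.4 3.4]
 turn rotvec [0.006 0.003 0.006] deg 0.5  shift in target frame [8.  3.4 3.4]
 turn rotvec [-3.135 -0.01   0.004] deg 179.6  shift in target frame [ 8.  -3.4 -3.4]
```

View pics/s5.png

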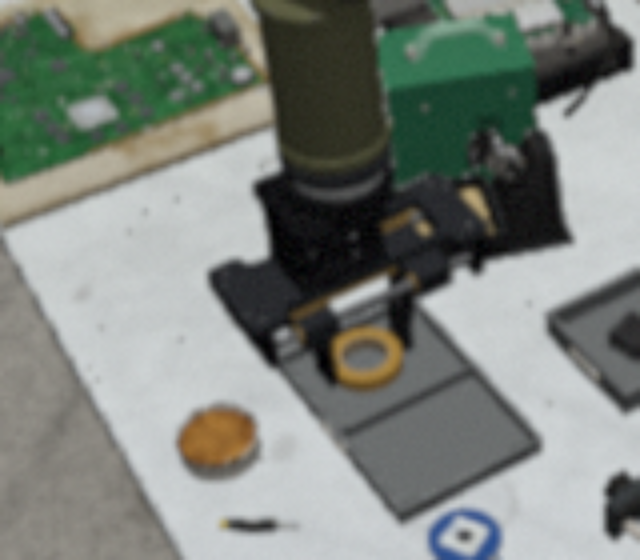

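The tape is held level over the near half of the +y bay at crop (365,355). Lowering and releasing it.

```bash
python3 -m creep '[[7,1,1,0,0,0,48],[0,0,0,0,0,0,48],[0,0,0,0,0,0,64],[0,0,0,0,0,0,64],[0,0,0,0,0,0,64]]'
python3 -c "from h import *
plan(.4605,.182,.009,3)"
python3 -m creep '[[-15,0,0,0,0,0,64],[-30,0,0,0,0,0,64],[-35,0,0,0,0,0,64],[-15,0,25,0,0,0,70],[0,0,45,0,0,0,70]]'
python3 -c "from h import *
plan(.4294,-.0208,.1,0)"
```

```text
time: 11.45
position: [0.4602, 0.1846, 0.1957]
tool_rot: [1.167, 1.236, -1.165]
ft_force: [0.8, 0.4, 0.5]
grip_width: 0.722
t 11.4 tip [0.4604 0.1847 0.0137] jaw 3.3 tilt z [ 0.001  0.001 -1.   ] q7 [-0.59 -0.34] F [0.8 0.4 0.5] grip mm 62.8
 shift tool mm [4.7 0.1 2.6]
 turn rotvec [ 0.006 -0.001 -0.001] deg 0.3  shift in target frame [4.7 0.1 2.6]
 turn rotvec [-3.136e+00  2.000e-03 -1.000e-03] deg 179.7  shift in target frame [ 4.7 -0.1 -2.6]
time: 11.95
position: [0.465, 0.1172, 0.2935]
tool_rot: [1.167, 1.237, -1.155]
ft_force: [0.9, -0.9, 0.9]
grip_width: 0.794
t 11.9 tip [0.4662 0.1178 0.1115] jaw 3.7 tilt z [ 0.006  0.004 -1.   ] q7 [-0.53 -0.23] F [ 0.9 -0.9  0.9] grip mm 69.1
 shift tool mm [ 10.8 -44.5 135.4]
 turn rotvec [ 0.064 -0.004 -0.007] deg 3.7  shift in target frame [ 11.5 -35.6 138. ]
 turn rotvec [-3.077  0.01  -0.005] deg 176.3  shift in target frame [  11.5   35.6 -138. ]
```

```bash
python3 -m creep '[[0,-9,45,0,0,0,70],[0,-9,45,0,0,0,70],[0,-9,45,0,0,0,70],[0,0,0,-0.14,0,0,70],[0,0,0,-0.14,0,0,70]]'
python3 -m creep '[[0,0,0,0,0,0,70]]'
python3 -c "from h import *
plan(.4294,-.0208,.01,20)
d=get_image('top');s=get_image('scene')
for n,i,b in(('s',s,(255,190,340,290)),):
  cv2.imwrite('pics/'+n+'6.png',cv2.resize(i['img'][b[1]:b[3],b[0]:b[2],::-1],None,fx=5,fy=5))
hsv=cv2.cvtColor(s['img'],cv2.COLOR_RGB2HSV);m=((hsv[...,0]>95)&(hsv[...,0]<125)&(hsv[...,1]>90)).astype(np.uint8);m[:205]=0;m[245:]=0;m[:,:280]=0;m[:,312:]=0
ys,xs=np.where(m);print(xs.min(),xs.max(),ys.min(),ys.max())"
```

```text
time: 12.45
position: [0.4446, -0.0235, 0.2906]
tool_rot: [0.956, 1.351, -0.954]
ft_force: [0.1, 0.3, -0.0]
grip_width: 0.805
time: 12.55
position: [0.4448, -0.0221, 0.2905]
tool_rot: [0.958, 1.35, -0.956]
ft_force: [0.2, -0.2, -0.9]
grip_width: 0.806
t 12.6 tip [ 0.445  -0.022   0.1085] jaw 19.3 tilt z [ 0.001  0.    -1.   ] q7 [-0.39  0.32] F [ 0.2 -0.2 -0.9] grip mm 70.1
 shift tool mm [ 98.5 -14.2  -6.4]
 turn rotvec [-0.012 -0.    -0.001] deg 0.7  shift in target frame [ 98.5 -14.1  -6.5]
 turn rotvec [ 3.13e+00 -1.00e-03  0.00e+00] deg 179.3  shift in target frame [98.5 14.1  6.5]
283 304 205 239
```

View pics/s6.png

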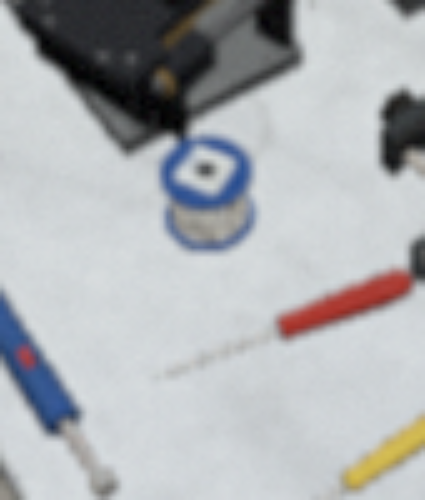

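```bash
python3 -c "from h import *
s=get_image('scene');print(onz(s,296.2,224.2,.04))"
python3 -m creep '[[15,-14,-6,0,0,0,70],[20,0,0,0,0,0,70],[0,0,0,0,0,0,70]]'
python3 -c "from h import *
plan(.4294,-.0208,.01,20)"
```

```text
[ 0.43258363 -0.02044063  0.04      ]
time: 13.0
position: [0.4284, -0.0203, 0.2532]
tool_rot: [0.955, 1.353, -0.96]
ft_force: [-1.0, 0.3, 0.5]
grip_width: 0.807
t 13.0 tip [ 0.4276 -0.0204  0.0712] jaw 19.3 tilt z [-0.004 -0.001 -1.   ] q7 [-0.39  0.32] F [-1.   0.3  0.5] grip mm 70.2
 shift tool mm [61.2  1.1  0.8]
 turn rotvec [-0.012 -0.001  0.004] deg 0.7  shift in target frame [61.2  0.8  0.8]
 turn rotvec [3.13e+00 7.00e-03 1.00e-03] deg 179.3  shift in target frame [61.2 -0.8 -0.8]
```

```bash
python3 -m creep '[[15,3,1,0,0,0,70],[20,0,0,0,0,0,70],[20,0,0,0,0,0,70],[4,0,0,0,0,0,70],[0,0,0,0,0,0,70]]'
python3 -c "from h import *
plan(.431,-.0208,.01,20)"
python3 -m creep '[[0,0,0,0,0,0,40],[0,0,0,0,0,0,40],[0,0,0,0,0,0,40],[0,0,0,0,0,0,40]]' 25
python3 -c "from h import *
plan(.431,-.0208,.01,20)"
```

```text
time: 13.5
position: [0.4331, -0.0205, 0.1963]
tool_rot: [0.956, 1.351, -0.958]
ft_force: [0.2, -0.3, -0.3]
grip_width: 0.803
t 13.5 tip [ 0.433  -0.0206  0.0143] jaw 19.3 tilt z [-0.001 -0.    -1.   ] q7 [-0.38  0.36] F [ 0.2 -0.3 -0.3] grip mm 69.9
 shift tool mm [ 4.3 -2.1 -0.4]
 turn rotvec [-0.011  0.     0.001] deg 0.7  shift in target frame [ 4.3 -2.1 -0.4]
 turn rotvec [ 3.13e+00  1.00e-03 -0.00e+00] deg 179.3  shift in target frame [4.3 2.1 0.4]
time: 13.9
position: [0.4329, -0.0207, 0.1968]
tool_rot: [0.957, 1.35, -0.957]
ft_force: [-1.7, -0.4, 5.4]
grip_width: 0.562
t 13.9 tip [ 0.4329 -0.0207  0.0148] jaw 19.4 tilt z [ 0.  0. -1.] q7 [-0.38  0.36] F [-1.7 -0.4  5.4] grip mm 48.9
 shift tool mm [ 4.8 -1.8 -0.6]
 turn rotvec [-0.011 -0.    -0.   ] deg 0.6  shift in target frame [ 4.8 -1.8 -0.6]
 turn rotvec [ 3.13 -0.    0.  ] deg 179.4  shift in target frame [4.8 1.8 0.6]
```

```bash
python3 -m creep '[[-15,0,0,0,0,0,40],[-25,0,0,0,0,0,40],[-30,0,0,0,0,0,40],[0,0,0,0.14,0,0,40],[0,0,0,0.14,0,0,40]]'
python3 -c "from h import *
plan(.465,.091,.08,3)"
```

```text
time: 14.4
position: [0.433, -0.0206, 0.267]
tool_rot: [1.172, 1.232, -1.169]
ft_force: [0.2, -0.1, -2.9]
grip_width: 0.559
t 14.4 tip [ 0.4334 -0.0205  0.085 ] jaw 3.0 tilt z [ 0.002  0.001 -1.   ] q7 [-0.39  0.03] F [ 0.2 -0.1 -2.9] grip mm 48.6
 shift tool mm [   5.2   37.7 -109.8]
 turn rotvec [-0.    -0.001 -0.002] deg 0.1  shift in target frame [   5.    37.8 -109.8]
 turn rotvec [ 3.142e+00 -3.000e-03  1.000e-03] deg 180.0  shift in target frame [  5.  -37.8 109.8]
```

```bash
python3 -m creep '[[0,12,-36,0,0,0,40],[0,13,-37,0,0,0,40],[0,12,-36,0,0,0,40],[0,0,0,0,0,0,40],[0,0,0,0,0,0,40]]'
python3 -c "from h import *
plan(.465,.091,.03,3)
s=get_image('scene')
cv2.imwrite('pics/s7.png',cv2.resize(s['img'][120:260,200:360,::-1],None,fx=4,fy=4))"
```

```text
time: 14.9
position: [0.4632, 0.0911, 0.2656]
tool_rot: [1.164, 1.237, -1.166]
ft_force: [-0.9, -1.2, -2.4]
grip_width: 0.566
t 14.9 tip [0.463  0.0909 0.0836] jaw 3.5 tilt z [-0.001 -0.001 -1.   ] q7 [-0.51 -0.17] F [-0.9 -1.2 -2.4] grip mm 49.2
 shift tool mm [53.6  1.9  0.1]
 turn rotvec [0.008 0.001 0.001] deg 0.5  shift in target frame [53.6  1.8  0.2]
 turn rotvec [-3.134e+00 -2.000e-03  1.000e-03] deg 179.5  shift in target frame [53.6 -1.8 -0.2]
```

View pics/s7.png

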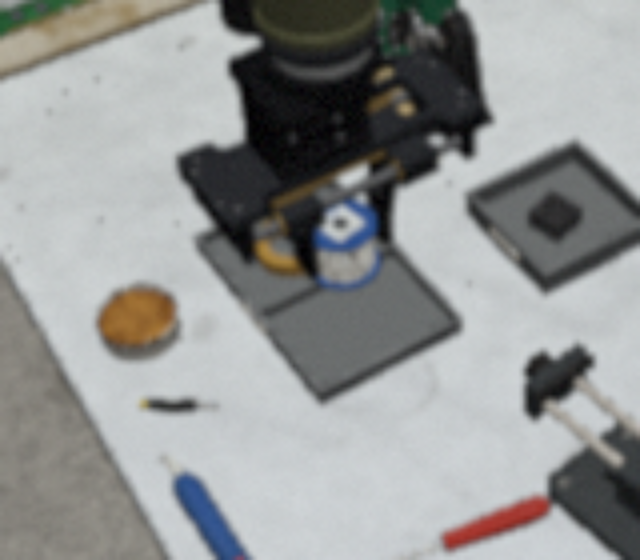

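The reel is held upright at crop (345,245), above the divider line in this oblique view, and the tape lies flat in the far bay. Lowering the reel.

```bash
python3 -m creep '[[15,1,0,0,0,0,40],[20,0,0,0,0,0,40],[20,0,0,0,0,0,40],[0,0,0,0,0,0,40],[0,0,0,0,0,0,40]]'
python3 -c "from h import *
plan(.465,.091,.018,3)"
```

```text
time: 15.45
position: [0.4643, 0.0893, 0.2112]
tool_rot: [1.167, 1.235, -1.168]
ft_force: [0.4, -0.1, -2.5]
grip_width: 0.563
t 15.4 tip [0.4642 0.0892 0.0292] jaw 3.2 tilt z [-0.001 -0.    -1.   ] q7 [-0.5  -0.15] F [ 0.4 -0.1 -2.5] grip mm 48.9
 shift tool mm [11.2  0.8 -1.6]
 turn rotvec [0.004 0.    0.001] deg 0.2  shift in target frame [11.2  0.8 -1.6]
 turn rotvec [-3.138e+00 -1.000e-03  1.000e-03] deg 179.8  shift in target frame [11.2 -0.8  1.6]
```

```bash
python3 -m creep '[[7,0,0,0,0,0,40],[4,0,0,0,0,0,40],[0,0,0,0,0,0,40],[0,0,0,0,0,0,40]]'
python3 -c "from h import *
plan(.465,.091,.018,3)"
```

```text
time: 15.85
position: [0.4646, 0.0904, 0.2003]
tool_rot: [1.167, 1.236, -1.166]
ft_force: [-0.0, -0.1, -2.8]
grip_width: 0.563
t 15.8 tip [0.4646 0.0904 0.0183] jaw 3.3 tilt z [ 0.  0. -1.] q7 [-0.5  -0.14] F [-0.  -0.1 -2.8] grip mm 49.0
 shift tool mm [ 0.3  0.5 -0.6]
 turn rotvec [ 0.006 -0.    -0.   ] deg 0.3  shift in target frame [ 0.3  0.5 -0.6]
 turn rotvec [-3.136  0.    -0.   ] deg 179.7  shift in target frame [ 0.3 -0.5  0.6]
```

```bash
python3 -m creep '[[1,0,0,0,0,0,40],[0,0,0,0,0,0,40],[0,0,0,0,0,0,70],[0,0,0,0,0,0,70],[0,0,0,0,0,0,70]]'
python3 -m creep '[[-20,0,0,0,0,0,70],[-35,0,0,0,0,0,70],[-40,0,0,0,0,0,70],[-10,-5,40,0,0,0,40],[0,-10,45,0,0,0,40]]'
python3 -c "from h import *
plan(.454,-.1136,.1,173)"
```

```text
time: 16.35
position: [0.4646, 0.0905, 0.1993]
tool_rot: [1.167, 1.236, -1.166]
ft_force: [0.3, 0.4, -0.1]
grip_width: 0.749
time: 16.85
position: [0.4558, 0.0051, 0.3069]
tool_rot: [1.167, 1.234, -1.158]
ft_force: [1.6, -2.0, -0.6]
grip_width: 0.695
t 16.9 tip [0.4569 0.0053 0.1249] jaw 3.6 tilt z [ 0.006  0.001 -1.   ] q7 [-0.42 -0.02] F [ 1.6 -2.  -0.6] grip mm 60.5
 shift tool mm [ 24.7  -9.4 118.4]
 turn rotvec [-2.957e+00  9.000e-03 -2.000e-03] deg 169.4  shift in target frame [  24.9  -12.7 -118. ]
 turn rotvec [ 0.185 -0.001 -0.006] deg 10.6  shift in target frame [ 24.9  12.7 118. ]
```

```bash
python3 -m creep '[[0,-4,40,0,0,0,40],[0,-4,40,0,0,0,40],[0,-2,38,0,0,0,40],[0,0,0,-0.14,0,0,40],[0,0,0,-0.14,0,0,40]]'
python3 -m creep '[[0,0,0,-0.14,0,0,40],[0,0,0,-0.14,0,0,40],[0,0,0,-0.14,0,0,40],[0,0,0,-0.14,0,0,40],[0,0,0,-0.14,0,0,40]]'
python3 -m creep '[[0,0,0,-0.14,0,0,40],[0,0,0,-0.14,0,0,40],[0,0,0,-0.14,0,0,40],[0,0,0,0,0,0,40],[0,0,0,0,0,0,40]]'
python3 -c "from h import *
plan(.4566,-.1139,.05,83.5)
s=get_image('scene')
cv2.imwrite('pics/s8.png',cv2.resize(s['img'][150:320,250:410,::-1],None,fx=3.5,fy=3.5))"
```

```text
time: 17.35
position: [0.4511, -0.1153, 0.3042]
tool_rot: [0.955, 1.351, -0.955]
ft_force: [0.1, 1.0, 1.5]
grip_width: 0.465
time: 17.85
position: [0.4513, -0.1137, 0.3041]
tool_rot: [0.413, 1.531, -0.413]
ft_force: [-1.1, 0.2, 0.4]
grip_width: 0.462
time: 18.35
position: [0.4513, -0.1137, 0.3041]
tool_rot: [0.091, 1.569, -0.091]
ft_force: [-1.1, -0.5, -0.2]
grip_width: 0.46
t 18.4 tip [ 0.4513 -0.1137  0.1221] jaw 83.3 tilt z [ 0.  0. -1.] q7 [-0.3   1.65] F [-1.1 -0.5 -0.2] grip mm 40.0
 shift tool mm [72.1  0.4  5.3]
 turn rotvec [-0.003  0.    -0.   ] deg 0.2  shift in target frame [72.1  0.4  5.3]
 turn rotvec [ 3.139 -0.    -0.   ] deg 179.8  shift in target frame [72.1 -0.4 -5.3]
```

View pics/s8.png

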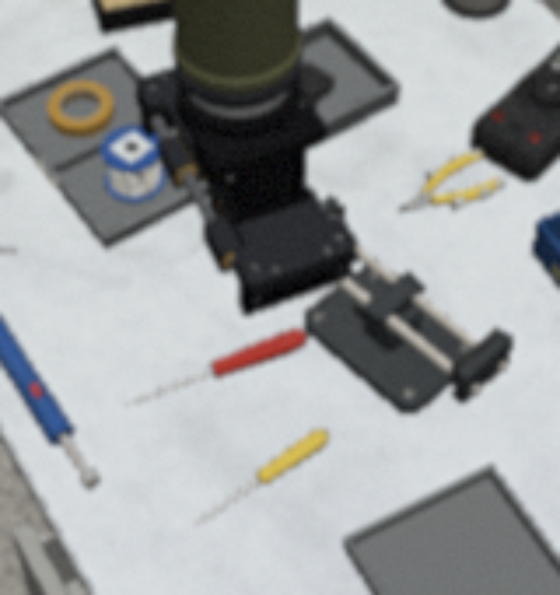

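The picture shows the reel upright at (133,165) and the tape flat at (80,105), each in its own bay. The red handle runs from (215,368) to (303,338). Descending on it.

```bash
python3 -m creep '[[20,0,4,0,0,0,40],[30,0,0,0,0,0,40],[30,0,0,0,0,0,40],[10,0,0,0,0,0,40],[0,0,0,0,0,0,40]]'
python3 -c "from h import *
plan(.455,-.1137,.003,83.5)"
```

```text
time: 18.9
position: [0.4546, -0.114, 0.213]
tool_rot: [0.089, 1.572, -0.09]
ft_force: [-0.4, -0.0, -0.1]
grip_width: 0.459
t 18.9 tip [ 0.454  -0.1141  0.031 ] jaw 83.5 tilt z [-0.003 -0.    -1.   ] q7 [-0.28  1.72] F [-0.4 -0.  -0.1] grip mm 40.0
 shift tool mm [28.   0.4  0.4]
 turn rotvec [-0.001 -0.003  0.001] deg 0.2  shift in target frame [28.   0.4  0.3]
 turn rotvec [3.141e+00 1.000e-03 5.000e-03] deg 180.0  shift in target frame [28.  -0.4 -0.3]
```

```bash
python3 -m creep '[[12,0,0,0,0,0,40],[10,0,0,0,0,0,40],[4,0,0,0,0,0,40],[0,0,0,0,0,0,40],[0,0,0,0,0,0,40]]'
python3 -c "from h import *
plan(.455,-.1137,.003,83.5)"
python3 -m creep '[[0,0,0,0,0,0,8],[0,0,0,0,0,0,8],[0,0,0,0,0,0,8],[0,0,0,0,0,0,8]]' 25
python3 -c "from h import *
plan(.455,-.1137,.003,83.5)"
```

```text
time: 19.4
position: [0.4555, -0.1142, 0.1884]
tool_rot: [0.089, 1.569, -0.089]
ft_force: [-0.8, 0.1, 0.7]
grip_width: 0.462
t 19.4 tip [ 0.4555 -0.1142  0.0064] jaw 83.5 tilt z [ 0.  0. -1.] q7 [-0.27  1.75] F [-0.8  0.1  0.7] grip mm 40.2
 shift tool mm [ 3.4  0.5 -0.5]
 turn rotvec [ 0.  0. -0.] deg 0.0  shift in target frame [ 3.4  0.5 -0.5]
 turn rotvec [-3.141e+00  0.000e+00  1.000e-03] deg 180.0  shift in target frame [ 3.4 -0.5  0.5]
time: 19.8
position: [0.4554, -0.1141, 0.1883]
tool_rot: [0.089, 1.569, -0.088]
ft_force: [-0.2, 0.1, 0.3]
grip_width: 0.189
t 19.8 tip [ 0.4554 -0.1141  0.0063] jaw 83.5 tilt z [ 0.  0. -1.] q7 [-0.27  1.75] F [-0.2  0.1  0.3] grip mm 16.5
 shift tool mm [ 3.3  0.4 -0.4]
 turn rotvec [ 0.001  0.    -0.   ] deg 0.0  shift in target frame [ 3.3  0.4 -0.4]
 turn rotvec [-3.141e+00  0.000e+00  1.000e-03] deg 180.0  shift in target frame [ 3.3 -0.4  0.4]
```

```bash
python3 -m creep '[[0,0,0,0,0,0,22],[3.5,0,0,0,0,0,22],[0,0,0,0,0,0,22],[0,0,0,0,0,0,8],[0,0,0,0,0,0,8]]' 30
python3 -c "from h import *
plan(.455,-.1137,.003,83.5)"
python3 -m creep '[[-15,0,0,0,0,0,8],[-25,0,0,0,0,0,8],[-30,0,0,0,0,0,8],[-30,0,0,0,0,0,8],[0,0,0,0,0,0,8]]'
python3 -c "from h import *
plan(.508,-.40,.1,-2.5)
s=get_image('scene')
cv2.imwrite('pics/s9.png',cv2.resize(s['img'][150:320,250:410,::-1],None,fx=3.5,fy=3.5))"
```

```text
time: 20.3
position: [0.4552, -0.1142, 0.1845]
tool_rot: [0.089, 1.569, -0.089]
ft_force: [-0.7, -0.2, 0.3]
grip_width: 0.184
t 20.3 tip [ 0.4552 -0.1142  0.0025] jaw 83.5 tilt z [-0.  0. -1.] q7 [-0.27  1.75] F [-0.7 -0.2  0.3] grip mm 16.0
 shift tool mm [-0.5  0.5 -0.3]
 turn rotvec [ 0.001 -0.     0.   ] deg 0.0  shift in target frame [-0.5  0.5 -0.3]
 turn rotvec [-3.141 -0.    -0.   ] deg 180.0  shift in target frame [-0.5 -0.5  0.3]
time: 20.8
position: [0.4569, -0.1147, 0.2886]
tool_rot: [0.089, 1.561, -0.088]
ft_force: [0.2, 0.4, -0.5]
grip_width: 0.186
t 20.8 tip [ 0.4584 -0.1147  0.1066] jaw 83.5 tilt z [ 0.008  0.    -1.   ] q7 [-0.31  1.66] F [ 0.2  0.4 -0.5] grip mm 16.2
 shift tool mm [   7.  -277.7   82.8]
 turn rotvec [ 1.502  0.006 -0.007] deg 86.0  shift in target frame [  6.6  63.4 282.8]
 turn rotvec [-1.64   0.007  0.006] deg 94.0  shift in target frame [   6.6  -63.4 -282.8]
```

View pics/s9.png

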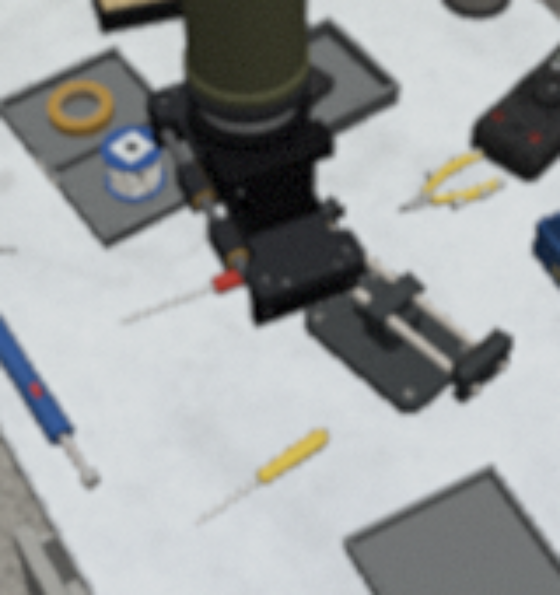

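```bash
python3 -m creep '[[0,-46,5,0,0,0,8],[0,-46,5,0,0,0,8],[0,-46,5,0,0,0,8],[0,-46,5,0,0,0,8],[0,-46,5,0,0,0,8]]'
python3 -m creep '[[0,-40,40,0.15,0,0,8],[0,0,0,0.15,0,0,8],[0,0,0,0.15,0,0,8],[0,0,0,0.15,0,0,8],[0,0,0,0.15,0,0,8]]'
python3 -m creep '[[0,0,0,0.15,0,0,8],[0,0,0,0.15,0,0,8],[0,0,0,0.15,0,0,8],[0,0,0,0.15,0,0,8],[0,0,0,0.15,0,0,8]]'
python3 -c "from h import *
plan(.508,-.40,.1,-2.5)"
```

```text
time: 21.35
position: [0.4537, -0.3469, 0.2832]
tool_rot: [0.089, 1.571, -0.088]
ft_force: [0.8, 0.2, -0.2]
grip_width: 0.184
time: 21.85
position: [0.4849, -0.3845, 0.2827]
tool_rot: [0.679, 1.465, -0.68]
ft_force: [0.0, -0.9, 0.2]
grip_width: 0.185
time: 22.35
position: [0.485, -0.3843, 0.283]
tool_rot: [1.244, 1.188, -1.246]
ft_force: [0.9, -0.2, -0.9]
grip_width: 0.187
t 22.4 tip [ 0.4846 -0.3842  0.101 ] jaw -2.8 tilt z [-0.002  0.001 -1.   ] q7 [-0.13  0.92] F [ 0.9 -0.2 -0.9] grip mm 16.2
 shift tool mm [ 1.  23.8 14.6]
 turn rotvec [-0.005 -0.001  0.002] deg 0.3  shift in target frame [ 1.  23.7 14.7]
 turn rotvec [3.137e+00 3.000e-03 1.000e-03] deg 179.7  shift in target frame [  1.  -23.7 -14.7]
```

```bash
python3 -m creep '[[0,24,15,0,0,0,8],[20,0,0,0,0,0,8],[30,0,0,0,0,0,8],[25,0,0,0,0,0,8],[0,0,0,0,0,0,8]]'
python3 -c "from h import *
plan(.508,-.40,.006,-2.5)
s=get_image('scene')
cv2.imwrite('pics/s10.png',cv2.resize(s['img'][230:390,290:470,::-1],None,fx=3.5,fy=3.5))"
```

```text
time: 22.85
position: [0.5071, -0.3989, 0.2044]
tool_rot: [1.24, 1.198, -1.244]
ft_force: [-0.3, 0.5, 0.0]
grip_width: 0.188
t 22.9 tip [ 0.5057 -0.398   0.0225] jaw -2.4 tilt z [-0.008  0.005 -1.   ] q7 [-0.03  0.98] F [-0.3  0.5  0. ] grip mm 16.4
 shift tool mm [16.4  1.   1.1]
 turn rotvec [ 0.001 -0.004  0.008] deg 0.5  shift in target frame [16.4  0.9  1.1]
 turn rotvec [-3.14  -0.013 -0.007] deg 179.9  shift in target frame [16.4 -0.9 -1.1]
```

View pics/s10.png

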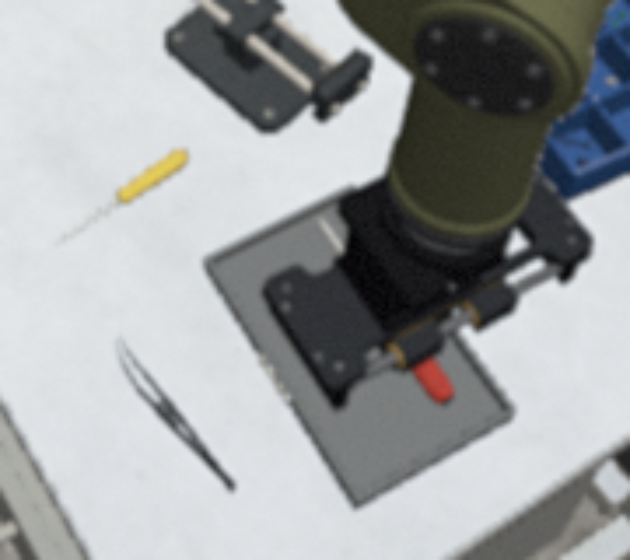

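The red handle end is inside the tray at crop (435,380), the shaft end at (330,235) is inside too, and the gripper body clears the blue organiser. Lowering and releasing.

```bash
python3 -m creep '[[8,0,0,0,0,0,8],[6,0,0,0,0,0,8],[0,0,0,0,0,0,8],[0,0,0,0,0,0,8]]'
python3 -c "from h import *
plan(.508,-.40,.006,-2.5)"
```

```text
time: 23.3
position: [0.5089, -0.4007, 0.1961]
tool_rot: [1.24, 1.188, -1.24]
ft_force: [-0.3, -0.5, 0.2]
grip_width: 0.182
t 23.3 tip [ 0.509  -0.4008  0.0141] jaw -2.4 tilt z [ 0.001 -0.    -1.   ] q7 [-0.03  0.98] F [-0.3 -0.5  0.2] grip mm 15.8
 shift tool mm [ 8.1 -0.9 -0.7]
 turn rotvec [ 0.002  0.    -0.001] deg 0.1  shift in target frame [ 8.1 -0.9 -0.7]
 turn rotvec [-3.14e+00  1.00e-03  0.00e+00] deg 179.9  shift in target frame [8.1 0.9 0.7]
```

```bash
python3 -m creep '[[5,0,0,0,0,0,8],[3,0,0,0,0,0,8],[0,0,0,0,0,0,8],[0,0,0,0,0,0,8]]'
python3 -c "from h import *
plan(.508,-.40,.006,-2.5)"
```

```text
time: 23.7
position: [0.5088, -0.4006, 0.1876]
tool_rot: [1.24, 1.189, -1.24]
ft_force: [-0.1, -0.7, -0.1]
grip_width: 0.185
t 23.7 tip [ 0.5088 -0.4006  0.0056] jaw -2.4 tilt z [ 0.  0. -1.] q7 [-0.02  0.99] F [-0.1 -0.7 -0.1] grip mm 16.1
 shift tool mm [-0.4 -0.8 -0.6]
 turn rotvec [ 0.002 -0.    -0.   ] deg 0.1  shift in target frame [-0.4 -0.8 -0.6]
 turn rotvec [-3.14  0.   -0.  ] deg 179.9  shift in target frame [-0.4  0.8  0.6]
```

```bash
python3 -m creep '[[0,0,0,0,0,0,28],[0,0,0,0,0,0,28],[0,0,0,0,0,0,28],[-20,0,0,0,0,0,28],[-40,0,0,0,0,0,28]]'
python3 -m creep '[[-40,0,0,0,0,0,36],[0,-10,-46,0,0,0,36],[0,-15,-46,0,0,0,36],[0,-15,-46,0,0,0,36],[0,-15,-46,0,0,0,36]]'
python3 -m creep '[[0,0,0,-0.144,0,0,36],[0,0,0,-0.144,0,0,36],[0,0,0,-0.144,0,0,36],[0,0,0,-0.144,0,0,36],[0,0,0,-0.144,0,0,36]]'
python3 -m creep '[[0,0,0,-0.144,0,0,36],[0,0,0,-0.144,0,0,36],[0,0,0,-0.144,0,0,36],[0,0,0,-0.144,0,0,36],[0,0,0,-0.144,0,0,36]]'
python3 -m creep '[[0,0,0,-0.144,0,0,36],[0,0,0,-0.144,0,0,36],[0,0,0,0,0,0,36]]'
cat > look.py <<'E'
import sys
from h import *
s=get_image('scene');cv2.imwrite('pics/'+sys.argv[1]+'s.png',cv2.resize(s['img'][190:390,250:480,::-1],None,fx=3,fy=3))
t=get_image('top');cv2.imwrite('pics/'+sys.argv[1]+'t.png',cv2.resize(t['img'][130:300,230:500,::-1],None,fx=2.9,fy=2.9))
E
python3 look.py a
python3 -c "from h import *
plan(.4348,-.2020,.1,96.5)"
```

```text
time: 24.2
position: [0.5079, -0.3993, 0.2451]
tool_rot: [1.24, 1.196, -1.243]
ft_force: [0.4, 0.3, 0.1]
grip_width: 0.319
time: 24.7
position: [0.4608, -0.213, 0.2872]
tool_rot: [1.24, 1.189, -1.241]
ft_force: [1.1, 0.7, 1.5]
grip_width: 0.41
time: 25.2
position: [0.4614, -0.2144, 0.2878]
tool_rot: [0.693, 1.457, -0.692]
ft_force: [0.1, 0.2, -1.1]
grip_width: 0.412
time: 25.7
position: [0.4613, -0.2146, 0.2877]
tool_rot: [0.132, 1.567, -0.131]
ft_force: [-0.8, -0.4, 0.6]
grip_width: 0.413
time: 26.0
position: [0.4613, -0.2147, 0.2877]
tool_rot: [-0.09, 1.568, 0.091]
ft_force: [0.2, -0.3, -0.3]
grip_width: 0.415
t 26.1 tip [ 0.4614 -0.2146  0.1057] jaw 96.4 tilt z [ 0.  0. -1.] q7 [-0.41  2.18] F [-0.3  0.3  0.5] grip mm 36.1
 shift tool mm [  5.7  15.5 -25. ]
 turn rotvec [-0.002  0.    -0.   ] deg 0.1  shift in target frame [  5.7  15.6 -25. ]
 turn rotvec [ 3.139 -0.    -0.   ] deg 179.9  shift in target frame [  5.7 -15.6  25. ]
```

View pics/as.png

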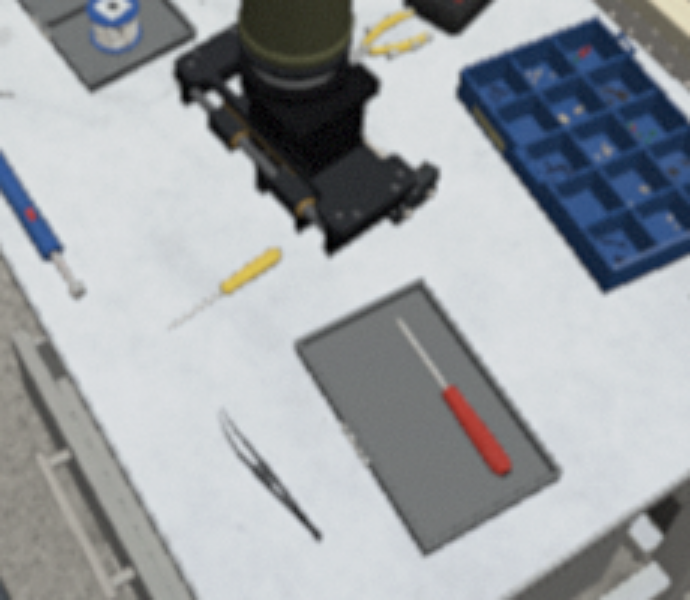

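View pics/at.png

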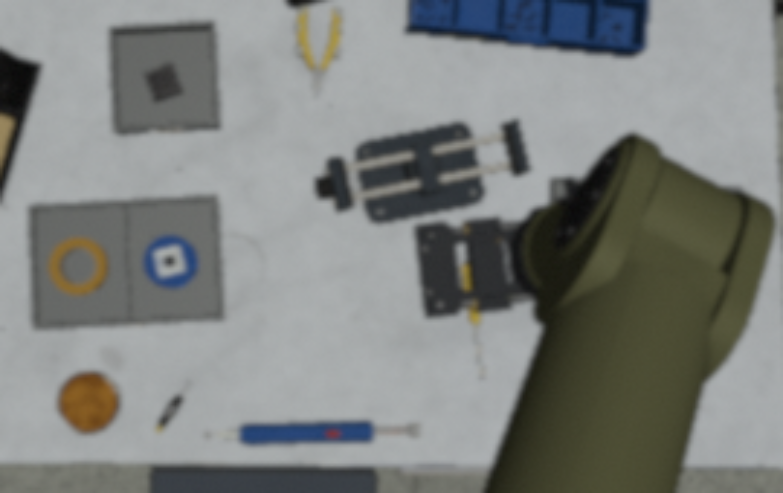

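Red lies lengthwise in the tray, and the tape, reel and heat sink look right in the top view. The yellow handle, scene crop (225,290)–(280,255), is undisturbed.

```bash
python3 -m creep '[[0,15,-25,0,0,0,36],[15,0,0,0,0,0,36],[25,0,0,0,0,0,36],[25,0,0,0,0,0,36],[0,0,0,0,0,0,36]]'
python3 -c "from h import *
plan(.4348,-.2020,.003,96.5)"
```

```text
time: 26.6
position: [0.4334, -0.2017, 0.2202]
tool_rot: [-0.088, 1.575, 0.089]
ft_force: [-0.7, -0.3, 0.5]
grip_width: 0.412
t 26.6 tip [ 0.4323 -0.2016  0.0382] jaw 96.4 tilt z [-0.006  0.001 -1.   ] q7 [-0.41  2.22] F [-0.7 -0.3  0.5] grip mm 35.9
 shift tool mm [35.2 -0.5  1.6]
 turn rotvec [-0.001 -0.006 -0.001] deg 0.3  shift in target frame [35.2 -0.4  1.4]
 turn rotvec [ 3.141e+00 -2.000e-03  9.000e-03] deg 179.9  shift in target frame [35.2  0.4 -1.4]
```

```bash
python3 -m creep '[[10,0,1,0,0,0,36],[12,0,0,0,0,0,36],[7,0,0,0,0,0,36],[0,0,0,0,0,0,36],[0,0,0,0,0,0,36]]'
python3 -c "from h import *
plan(.4348,-.2020,.003,96.5)"
```

```text
time: 27.1
position: [0.436, -0.2025, 0.1937]
tool_rot: [-0.09, 1.569, 0.09]
ft_force: [1.0, -0.5, -0.6]
grip_width: 0.413
t 27.1 tip [ 0.436  -0.2025  0.0117] jaw 96.6 tilt z [ 0. -0. -1.] q7 [-0.38  2.27] F [ 1.  -0.5 -0.6] grip mm 36.0
 shift tool mm [ 8.7  0.6 -1.2]
 turn rotvec [0.001 0.    0.   ] deg 0.1  shift in target frame [ 8.7  0.6 -1.2]
 turn rotvec [-3.14 -0.    0.  ] deg 179.9  shift in target frame [ 8.7 -0.6  1.2]
```

```bash
python3 -m creep '[[6,0,-1,0,0,0,36],[3,0,0,0,0,0,36],[0,0,0,0,0,0,36],[0,0,0,0,0,0,36]]' 30
python3 -c "from h import *
plan(.4348,-.2020,.003,96.5)"
```

```text
time: 27.5
position: [0.4349, -0.2025, 0.1846]
tool_rot: [-0.09, 1.569, 0.09]
ft_force: [0.5, 0.6, 0.4]
grip_width: 0.416
t 27.5 tip [ 0.4349 -0.2025  0.0026] jaw 96.6 tilt z [-0.  0. -1.] q7 [-0.37  2.29] F [0.5 0.6 0.4] grip mm 36.2
 shift tool mm [-0.4  0.5 -0.1]
 turn rotvec [ 0.002 -0.    -0.   ] deg 0.1  shift in target frame [-0.4  0.5 -0.1]
 turn rotvec [-3.14  0.   -0.  ] deg 179.9  shift in target frame [-0.4 -0.5  0.1]
```

```bash
python3 -m creep '[[0,0,0,0,0,0,5],[0,0,0,0,0,0,5],[0,0,0,0,0,0,5],[0,0,0,0,0,0,5],[0,0,0,0,0,0,5]]' 30
python3 -c "from h import *
plan(None,0,0)"
python3 -m creep '[[-15,0,0,0,0,0,5],[-25,0,0,0,0,0,5],[-30,0,0,0,0,0,5],[-30,0,0,0,0,0,5],[0,0,0,0,0,0,5]]'
python3 look.py b
python3 -c "from h import *
plan(.458,-.395,.1,-2.5)"
```

```text
time: 28.0
position: [0.435, -0.2024, 0.1847]
tool_rot: [-0.09, 1.569, 0.091]
ft_force: [0.2, 0.4, 0.1]
grip_width: 0.15
t 28.0 tip [ 0.435  -0.2024  0.0027] jaw 96.6 tilt z [ 0.  0. -1.] q7 [-0.37  2.29] F [0.2 0.4 0.1] grip mm 13.1
time: 28.5
position: [0.4364, -0.2034, 0.2881]
tool_rot: [-0.091, 1.561, 0.09]
ft_force: [0.1, 0.2, 0.5]
grip_width: 0.15
t 28.6 tip [ 0.4353 -0.2022  0.1028] jaw 96.6 tilt z [ 0.001  0.001 -1.   ] q7 [-0.47  2.12] F [ 0.6  0.5 -0.5] grip mm 12.9
 shift tool mm [   2.7 -194.     0.6]
 turn rotvec [ 1.73e+00  1.00e-03 -2.00e-03] deg 99.1  shift in target frame [  2.8  31.4 191.5]
 turn rotvec [-1.412e+00  2.000e-03  1.000e-03] deg 80.9  shift in target frame [   2.8  -31.4 -191.5]
```

View pics/bs.png

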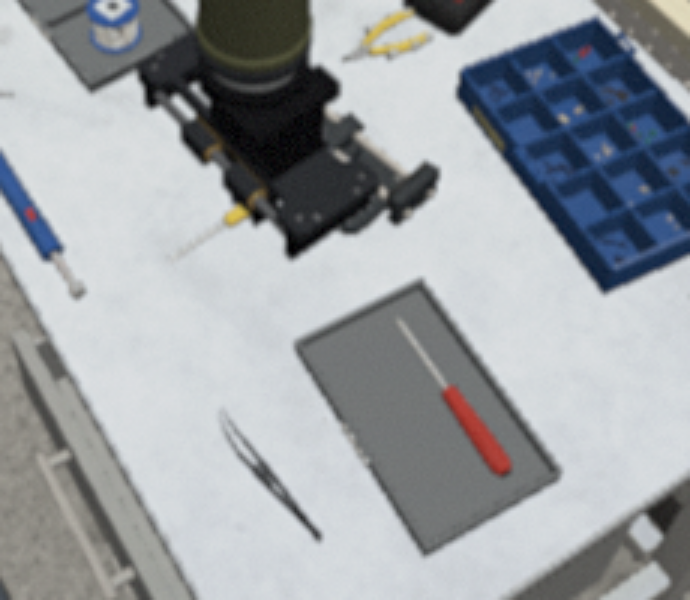

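The yellow driver is held and clear of the bench, with its shaft at crop (180,255)–(235,215). Moving it over the tray and turning it.

```bash
python3 -m creep '[[0,-45,0,0,0,0,5],[0,-45,0,0,0,0,5],[0,-45,0,0,0,0,5],[0,-45,0,0,0,0,5],[0,-10,0,0.15,0,0,5]]'
python3 -m creep '[[0,0,0,0.145,0,0,5],[0,0,0,0.145,0,0,5],[0,0,0,0.145,0,0,5],[0,0,0,0.145,0,0,5],[0,0,0,0.145,0,0,5]]'
python3 -m creep '[[0,0,0,0.145,0,0,5],[0,0,0,0.145,0,0,5],[0,0,0,0.145,0,0,5],[0,0,0,0.145,0,0,5],[0,0,0,0.145,0,0,5]]'
python3 -m creep '[[0,0,0,0.13,0,0,5],[0,0,0,0,0,0,5]]'
python3 -c "from h import *
plan(.458,-.395,.006,-2.5)"
```

```text
time: 29.1
position: [0.4543, -0.3966, 0.2829]
tool_rot: [0.031, 1.574, -0.038]
ft_force: [-0.9, 0.4, -0.7]
grip_width: 0.15
time: 29.6
position: [0.4562, -0.3908, 0.2825]
tool_rot: [0.599, 1.49, -0.599]
ft_force: [-0.5, 0.9, -0.9]
grip_width: 0.15
time: 30.1
position: [0.4563, -0.3908, 0.2825]
tool_rot: [1.15, 1.249, -1.152]
ft_force: [0.5, -0.9, 0.1]
grip_width: 0.148
time: 30.3
position: [0.4564, -0.3908, 0.2827]
tool_rot: [1.241, 1.19, -1.244]
ft_force: [-0.0, -0.9, -0.5]
grip_width: 0.149
t 30.3 tip [ 0.4558 -0.3906  0.1007] jaw -2.6 tilt z [-0.003  0.001 -1.   ] q7 [-0.25  1.07] F [-0.  -0.9 -0.5] grip mm 13.0
 shift tool mm [94.7  2.1  4.2]
 turn rotvec [-0.001 -0.001  0.003] deg 0.2  shift in target frame [94.7  1.8  4.1]
 turn rotvec [3.14e+00 5.00e-03 1.00e-03] deg 179.9  shift in target frame [94.7 -1.8 -4.1]
```

```bash
python3 -m creep '[[15,2,4,0,0,0,5],[25,0,0,0,0,0,5],[25,0,0,0,0,0,5],[10,0,0,0,0,0,5],[0,0,0,0,0,0,5]]'
python3 look.py c
python3 -c "from h import *
plan(.458,-.395,.006,-2.5)"
```

```text
time: 30.8
position: [0.4579, -0.3948, 0.2073]
tool_rot: [1.241, 1.192, -1.243]
ft_force: [-0.0, 1.2, 0.1]
grip_width: 0.151
t 30.9 tip [ 0.4585 -0.3958  0.0278] jaw -2.5 tilt z [-0.    -0.001 -1.   ] q7 [-0.17  1.13] F [-0.3 -0.1 -1. ] grip mm 13.1
 shift tool mm [21.8 -0.6 -0.7]
 turn rotvec [-0.     0.001  0.   ] deg 0.0  shift in target frame [21.8 -0.6 -0.7]
 turn rotvec [ 3.142e+00  0.000e+00 -1.000e-03] deg 180.0  shift in target frame [21.8  0.6  0.7]
```

View pics/cs.png

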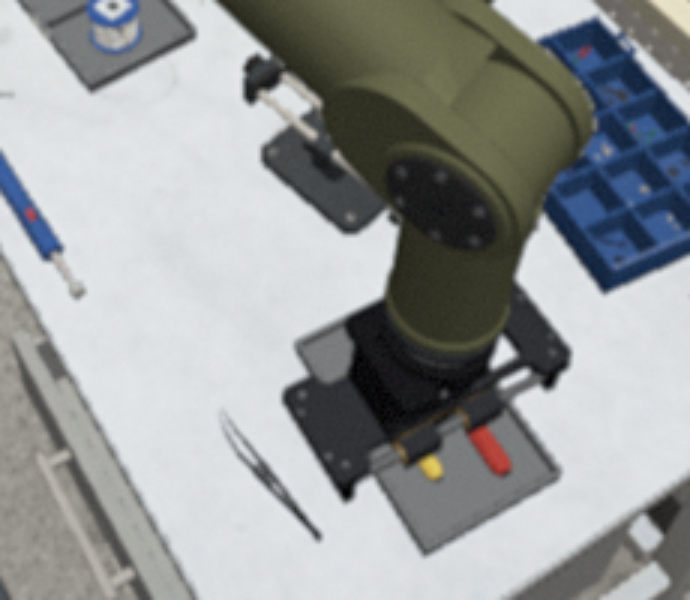

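The yellow handle end at crop (430,465) is beside the red one at (490,450), both inside the tray. Lowering it.

```bash
python3 -m creep '[[10,0,0,0,0,0,5],[8,0,0,0,0,0,5],[3,0,0,0,0,0,5],[0,0,0,0,0,0,5],[0,0,0,0,0,0,5]]'
python3 -c "from h import *
plan(.458,-.395,.006,-2.5)"
```

```text
time: 31.4
position: [0.4587, -0.3953, 0.1887]
tool_rot: [1.241, 1.188, -1.241]
ft_force: [0.3, 0.3, 0.2]
grip_width: 0.152
t 31.4 tip [ 0.4587 -0.3954  0.0067] jaw -2.5 tilt z [ 0. -0. -1.] q7 [-0.15  1.14] F [0.3 0.3 0.2] grip mm 13.2
 shift tool mm [ 0.7 -0.7 -0.3]
 turn rotvec [-0.  0. -0.] deg 0.0  shift in target frame [ 0.7 -0.7 -0.3]
 turn rotvec [ 3.141 -0.    -0.   ] deg 180.0  shift in target frame [0.7 0.7 0.3]
```

```bash
python3 -m creep '[[1,0,0,0,0,0,5],[0,0,0,0,0,0,24],[0,0,0,0,0,0,24],[0,0,0,0,0,0,24],[0,0,0,0,0,0,24]]'
python3 -m creep '[[-20,0,0,0,0,0,24],[-40,0,0,0,0,0,24],[-45,0,0,0,0,0,24],[-45,0,0,0,0,0,24],[-45,0,0,0,0,0,24]]'
python3 -m creep '[[0,0,-45,0,0,0,24],[0,0,-45,0,0,0,24],[0,0,-45,0,0,0,24],[0,0,-45,0,0,0,24],[0,0,-45,0,0,0,24]]'
python3 -m creep '[[0,0,-30,0,0,0,24],[0,0,0,0,0,0,24],[0,0,0,0,0,0,24]]'
python3 look.py d
```

```text
time: 31.9
position: [0.4587, -0.3953, 0.1877]
tool_rot: [1.242, 1.188, -1.241]
ft_force: [-0.1, -0.1, 0.6]
grip_width: 0.275
time: 32.4
position: [0.4579, -0.3956, 0.3858]
tool_rot: [1.242, 1.186, -1.242]
ft_force: [1.2, -0.3, 1.1]
grip_width: 0.277
time: 32.9
position: [0.4679, -0.17, 0.3831]
tool_rot: [1.244, 1.187, -1.242]
ft_force: [1.1, 0.3, 0.7]
grip_width: 0.275
time: 33.2
position: [0.4697, -0.1411, 0.3833]
tool_rot: [1.242, 1.188, -1.24]
ft_force: [-0.6, -0.7, 0.2]
grip_width: 0.279
```

View pics/ds.png

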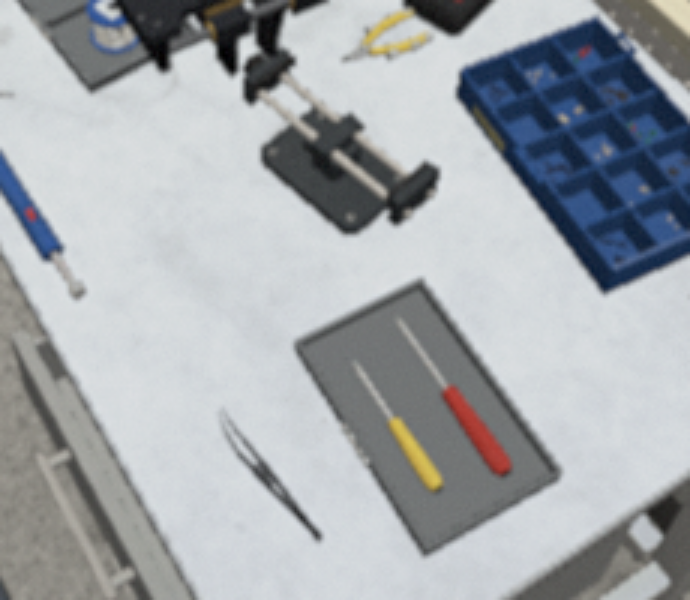

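View pics/dt.png

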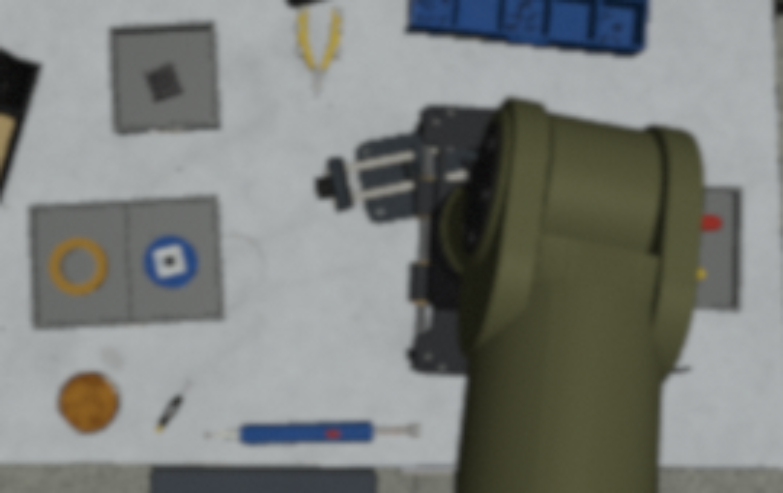

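The scene view shows both drivers side by side on the tray floor and the tweezers and cutters where they were. The top view shows the tape at (78,265), the reel at (170,262) and the sink at (163,83). One numerical check before handing in.

```bash
python3 - <<'E'
from h import *
s=get_image('scene');t=get_image('top')
c=np.array([.4842,-.370]);Y=np.array([.044,.999]);X=np.array([.999,-.044])
for n,a,b,L in(("red",(447,392),(507,470),.0),("yel",(393,423),(438,488),.0)):
    p=onz(s,a[0]/3+250,a[1]/3+190,.011)[:2];q=onz(s,b[0]/3+250,b[1]/3+190,.011)[:2]
    u=(q-p)/np.linalg.norm(q-p);o=p+u*.003
    print(n,"tray xy",((o-c)@X).round(4),((o-c)@Y).round(4),"ang",np.degrees(np.arccos(abs(u@Y))).round(1),"len",np.linalg.norm(q-p).round(4))
c=np.array([.4629,.1365]);Y=np.array([-.05,.999]);X=np.array([.999,.05])
for n,a,z in(("tape",(78,265),.012),("reel",(170,262),.043)):
    o=onz(t,a[0]/2.9+230,a[1]/2.9+130,z)[:2]-c;print(n,(o@X).round(4),(o@Y).round(4))
print("sink",(onz(t,163/2.9+230,83/2.9+130,.015)[:2]-[.644,.1005]).round(4), monitor.get_state()["time"])
E
```

```text
red tray xy 0.0258 -0.0035 ang 2.7 len 0.0719
yel tray xy -0.0244 -0.0047 ang 1.4 len 0.0576
tape -0.0021 0.0454
reel -0.0043 -0.0468
sink [-0.0051  0.001 ] 33.4
```

All of these are well inside the limits, so I'm handing it in.

```bash
python3 -c "
from bench import ctrl
print(ctrl.close_job())"
```

```text
the job is handed in; nothing more can be done
None
```

All five items are in their trays, and I handed the job in at about 33 s of the 128 s allowed; the hand-in gives no verdict.

I moved the heat sink to the bin, the tape and reel to separate bays, then the red and yellow drivers to the long tray, with the handles toward the robot's right.

My last camera checks before handing in, measured from each tray's, bay's or bin's centre:

| Item | Measured result |
|---|---|
| Red driver | (26, -4) mm, within 3° of the tray's length |
| Yellow driver | (-24, -5) mm, within 2° of the tray's length |
| Tape | within about 2 mm of its bay's centre, flat |
| Reel (axis) | within about 5 mm of its bay's centre, upright |
| Heat sink | within about 5 mm of the bin's centre, fins up |

- **Judged by eye:** I did not measure the heights or tilts; flat, upright and fins up come from the pictures only.
- **Bystanders:** the side cutters and tweezers looked unmoved in the last pictures, and the open gripper was held well above the work.
- **Failed or disagreeing checks:** none of these checks failed. The two cameras differed by about 3 mm on where the tape and the reel stood before I gripped them, and both grips held.

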